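Load, close up and start the deburring machine

ROBOT

A 7-joint arm with a two-finger parallel gripper is mounted at the origin on the work surface. World frame = base frame: x ahead of the robot, y to its left, z up, the work surface at z = 0. Lengths are in m, angles in rad, forces in N, time in s.
With the tool pointing down it reaches from about 0.4 to 0.875 m from the base axis. Payload 4.4 kg.
Tool frame: the origin (TCP) lies midway between the tips of the shut fingers; the grasp point (between the pads) lies 19 mm behind it; z points along the fingers, y is the line along which they close (so a half turn about z gives the same grasp; the last joint's range is limited). The gripper opens to 85 mm and grips with 20 to 120 N. Pads are 22 mm wide; open, the fingers measure 114 mm over their backs; the gripper's body (76 mm by 85 mm) begins 54 mm behind the grasp point. The pads swing forward as they close: fully open they stand 13 mm farther back than shut.
Start: joints at [-1.262, 0.628, 0.038, 1.517, -0.027, 0.996, -0.02], TCP at [0.238, 0.605, 0.231] pointing down, gripper open.
Joint ranges: [-3.06, 3.06], [-0.37, 2.12], [-1.25, 1.32], [0.18, 2.47], [-1.1, 4.24], [0.23, 1.98], [-2.94, 2.94]. Speed limits (rad/s): [2.57, 2.57, 3.14, 3.14, 3.14, 3.14, 3.14].

INTERFACE

Orientations are given as a unit quaternion [w, x, y, z].
In Python, from station import monitor, imaging, job gives the robot as it stands.
- The arm moves only by the tool play_rows, never from a script. Its argument "targets" is one flat list of numbers, 7 for each row, row after row: the turn, a rotation vector about the tool's x, y, z in degrees, then the shift along the tool's x, y, z in mm, then the opening, from 0 (shut) to 1 (fully open). In form: [rx, ry, rz, x, y, z, claw, rx, ry, rz, x, y, z, claw, ...]. A call has 1 to 8 rows; each row shifts and turns the commanded pose from where the row before left it, along the tool's axes as they then stand; what a row does not reach is not made up. A row lasts 1/10 s, in which the tool goes at most 50 mm and 8.59 degrees, less where a joint would pass 70% of its speed; a pose out of reach is approached as far as the arm can. A call with a gripper value outside its range is refused whole. The fingers move at their own pace and stop on an object; the grip force is fixed at half the most. Time passes only in rows, so rows that do not move let the fingers close. It gives the time, the measured TCP pose, the force, the opening and the grip force at its end, in the units of the state.
- monitor.get_state(): the state, without advancing time (a new reading comes with each control period).
- imaging.get_image(name): name is "scene" or "top" or "wrist"; returns a dict with "frame" (400x640x3 uint8, blue, green, red), "fx", "fy", "cx", "cy" (pixels), "origin" and "rotation" of the camera in the world. Camera axes: x right, y up, looking along -z (the intrinsics and any distortion apply to the point x, -y, -z); pixel columns grow to the right and rows downward; lengths in m; the calibration is good to about 2 mm. The wrist camera is an equidistant fisheye: a pixel r from the principal point sees the ray r / f radians off the axis. A picture is of the moment at which its call begins. There is no depth.
- job.hand_in(): hands the job in; it is judged then, once.
The state is a dict: "time": time; "qpos": joint angles; "joint_velocities": joint speeds; "joint_torque": joint torques, N m; "ee_pos": TCP position; "orientation": TCP orientation; "force": force on the tool from outside, world axes, zero at the start; "wrist_torque": the same for the moment, N m; "width": finger opening in m; "grasp_force": force on a finger pad.
Only numpy, scipy, OpenCV 4.12 (cv2) and the standard library are available. Lean on these libraries where they do the work, as an engineer would, in place of code of your own. Each camera call takes 0.05 s, during which the arm holds its last target. There are 200 camera calls.

TASK

Set the deburring machine going: lay every steel tube and channel offcut that is on the bench side by side on the floor of its trough, put the lid squarely and fully down on the trough, swing the orange bail over it and press it down until it snaps and stays, and push the swarf drawer fully shut (at any time before starting). Only when all this is done press the green start button fully down and let it spring back; leave the other tools, cans and fittings where they are.

Things in the scene. Friction and masses are not known exactly. Their poses are not given: they have to be found in the camera images.
- machine: Fixed deburring machine: green housing 140 (x) x 280 (y) mm, 105 high, drawer on its -x front. Origin: on the bench under its centre, z up. On top an open steel trough, 100 (x) x 220 (y) mm inside, walls 5 mm, floor 75 mm and rim 130 mm above the bench; room for three offcuts, lengths along x, in bays at y = -66, 0, +66 mm (yellow lines between them).
- trough (a point): Centre of the trough's floor (75 mm above the machine's origin), axes as the machine's.
- drawer (a joint): Swarf drawer under the trough: 0 = fully shut, up to 0.075 m = pulled out towards the machine's -x. Slides stiffly (about 1 N); found part-way open. Its front is 215 mm wide and 52 mm high, centre 35 mm above the bench.
- drawer_handle (a point): Middle of the drawer's steel bar handle (bar along y, 121 mm long, 11 mm thick), 35 mm out from the drawer's front and 35 mm above the bench. With the drawer shut it lies at x = -113 mm in the machine's frame.
- bail (a joint): Orange U-shaped bail hinged behind the trough: 0 = down; starts standing at 1.62 to 1.72 rad. Stiff hinge: stays where left, 2 to 4 N at the bar moves it. In the last 0.1 rad a nub (21 mm below the bar) meets a spring ball on the machine's front: press the bar's middle down with 10 to 15 N until it snaps past; the ball then holds it down (0 to 0.02 rad).
- bail_hinge (a point): Middle of the bail's hinge axis (along the machine's y), at x = +88 mm, z = 143 mm in the machine's frame.
- bail_bar (a point): Middle of the bail's cross bar (along y, 140 mm long, 12 mm thick), 168 mm from the hinge axis: at bail angle a, x = 88 - 168 cos a, z = 143 + 168 sin a (mm, machine's frame). Side arms join it to the hinge at y = -70 and +70 mm; with the bail down they lie just over the lid, either side of its handle.
- lid: Loose aluminium lid 126 (x) x 246 (y) mm, about 0.35 kg, flat on the bench at the start; plate 14 to 18 mm above its origin (centre of the skirt's lower edge). Its 14 mm deep skirt fits over the outside of the trough's rim with 4 mm play each side. On the trough, either way round, its origin is 116 mm above the machine's origin.
- lid_handle (a point): Centre of the lid's black handle bar: along the lid's x, 70 mm long, 14 mm wide (y), 16 mm high, 44 mm above the lid's origin; 18 mm free height beneath it.
- panel: Grey control box fixed to the bench, 120 x 120 mm, 70 mm high, with the green start button on top. Origin: on the bench under its centre.
- start (a joint): Green spring push button: 0 = up, 0.008 m = fully down (takes 6 N); springs back by itself.
- start_top (a point): Centre of the green button's top face (36 mm across), about 94 mm above the bench; pressed straight down.
- tube1: Bare steel square-tube offcut 70 (x) x 36 x 36 mm, hollow, about 0.22 kg, lying on the bench, length along its x. Origin: at its centre, 18 mm above its underside. May be absent.
- tube2: Copper-plated steel square-tube offcut 70 (x) x 36 x 36 mm, hollow, about 0.22 kg, lying on the bench, length along its x. Origin: at its centre, 18 mm above its underside. May be absent.
- channel1: Red-primed steel channel offcut 70 (x) x 36 (y) x 30 mm high, open side down, about 0.16 kg, lying on the bench, length along its x. Origin: at its centre, 15 mm above its underside. May be absent.
- channel2: Blue-painted steel channel offcut 70 (x) x 36 (y) x 30 mm high, open side down, about 0.16 kg, lying on the bench, length along its x. Origin: at its centre, 15 mm above its underside. May be absent.
- hammer: Bystander, to be left alone: hammer, 260 mm long. Origin: centre of its underside.
- wrench: Bystander, to be left alone: wrench, 200 mm long. Origin: centre of its underside.
- screwdriver: Bystander, to be left alone: red-handled screwdriver, 190 mm long. Origin: centre of its underside.
- collar: Bystander, to be left alone: dark steel pipe collar, 72 mm across, 30 mm high. Origin: centre of its underside.
- spray1: Bystander, to be left alone: black spray can with red cap, 66 mm across, 190 mm high. Origin: centre of its underside.
- spray2: Bystander, to be left alone: white spray can, 66 mm across, 190 mm high. Origin: centre of its underside.
- tin: Bystander, to be left alone: yellow tin, 90 mm across, 120 mm high. Origin: centre of its underside.
Not all that is in view belongs to the job. What is meant by the tube1 is not yellow, and is the larger of those in its own colour. Of the things that look like the channel1, the smaller one is meant.

How it is judged:
On the way, in this order (a step that is already met when the one before it is completed fails the run):
1. every offcut lies on the trough's floor (x of tube1 in the frame of machine between -0.05 and 0.05 m and y of tube1 in the frame of machine between -0.11 and 0.11 m and z of tube1 in the frame of machine between 0.08 and 0.115 m and x of tube2 in the frame of machine between -0.05 and 0.05 m and y of tube2 in the frame of machine between -0.11 and 0.11 m and z of tube2 in the frame of machine between 0.08 and 0.115 m and x of channel1 in the frame of machine between -0.05 and 0.05 m and y of channel1 in the frame of machine between -0.11 and 0.11 m and z of channel1 in the frame of machine between 0.08 and 0.115 m and x of channel2 in the frame of machine between -0.05 and 0.05 m and y of channel2 in the frame of machine between -0.11 and 0.11 m and z of channel2 in the frame of machine between 0.08 and 0.115 m), for 0.2 s.
2. the lid sits fully down on the trough over the offcuts (all of step 1 and horizontal distance between lid and machine below 0.009 m and z of lid in the frame of machine below 0.121 m and angle between lid's own z axis and vertical below 0.05 rad and angle between the x axis of lid and the x axis of machine, either way round below 0.1 rad), for 0.2 s.
3. the bail is snapped down over the lid (horizontal distance between lid and machine below 0.009 m and z of lid in the frame of machine below 0.121 m and angle between lid's own z axis and vertical below 0.05 rad and angle between the x axis of lid and the x axis of machine, either way round below 0.1 rad and value of joint bail below 0.03 rad), for 0.2 s.
4. the start button is fully down with the lid on, the bail down and the drawer shut (all of step 3 and value of joint start above 0.0065 m and value of joint drawer below 0.004 m), for 0.02 s.
At the end, for the whole second after the job is handed in: Every present offcut on the trough's floor (centre 80 to 115 mm above the machine's origin), lid down on the trough (within 9 mm, 0.1 rad, 5 mm high), bail under 0.03 rad, drawer within 4 mm of shut, start button up again (all of step 1 and all of step 3 and value of joint drawer below 0.004 m and value of joint start below 0.001 m and linear speed of lid below 0.02 m/s); the robot touches nothing.
It fails at once if the start button is pressed while the drawer or the bail is open (value of joint start above 0.004 m and (value of joint drawer above 0.006 m or value of joint bail above 0.05 rad)).
It fails at once if a bystander is moved by more than 50 mm (distance of any of hammer, wrench, screwdriver, collar, spray1, spray2, tin from where it was at the start of the episode above 0.05 m).
Of tube1, tube2, channel1, channel2 only 2 to 3 are there at a start; the rules pass over those that are not, and their reading is None.
At some moment in a run one of tube1, tube2, channel1, channel2 may be knocked a few centimetres aside while the robot is not near it.
Once in a run the grip may slacken for a moment while it holds something.
It also fails if it takes over 210 s, if anything falls off the work surface, if the arm or the gripper's body presses on something with over 40 N, if the wrist force passes 120 N, or if a joint passes its speed limit or range.

## Working session

There is one attempt and no reset: what is moved stays moved. The work goes in short steps, Python scripts to look and compute and a tool call to move; the robot and the scene stay as the last step left them, time stands still between calls to the robot, and variables do not carry over. Pictures are saved under pics/ and viewed, at most 14 in all, crops included, and the job is handed in when it is done.

Besides the shell and the picture viewer there is one more tool, called as a command line: name --argument value ..., lists and objects as JSON in quotes. play_rows: Moves the arm, as the interface text tells. Its arguments: {"type":"object","properties":{"targets":{"type":"array","items":{"type":"number"}}},"required":["targets"]}

```bash
mkdir -p pics; ls; cat > h.py <<'E'
import numpy as np, cv2
from station import monitor, imaging, job
from scipy.spatial.transform import Rotation as R
def grab(n,save=None):
    d=imaging.get_image(n); d={k:(np.array(v) if not np.isscalar(v) else v) for k,v in d.items()}
    if save: cv2.imwrite('pics/'+save,d['frame'])
    d['name']=n; return d
def rotm(d):
    r=np.array(d['rotation']); return r if r.shape==(3,3) else R.from_quat(r,scalar_first=True).as_matrix()
def ray(d,u,v):
    x=(u-d['cx'])/d['fx']; y=(v-d['cy'])/d['fy']
    if d['name']=='wrist':
        r=np.hypot(x,y); s=np.sin(r)/max(r,1e-9); c=np.array([x*s,-y*s,-np.cos(r)])
    else: c=np.array([x,-y,-1.])
    w=rotm(d)@c; return np.array(d['origin']),w/np.linalg.norm(w)
def plane(d,u,v,z):
    o,w=ray(d,u,v); return o+w*(z-o[2])/w[2]
def tri(a,b):
    (o1,w1),(o2,w2)=a,b
    A=np.stack([w1,-w2],1); t=np.linalg.lstsq(A,o2-o1,rcond=None)[0]
    p,q=o1+t[0]*w1,o2+t[1]*w2; return (p+q)/2,np.linalg.norm(p-q)
def proj(d,p):
    c=rotm(d).T@(np.array(p)-d['origin']); x,y,z=c[0],-c[1],-c[2]
    if d['name']=='wrist':
        r=np.hypot(x,y); th=np.arctan2(r,z); return d['cx']+d['fx']*th*x/r, d['cy']+d['fy']*th*y/r
    return d['cx']+d['fx']*x/z, d['cy']+d['fy']*y/z
E
python3 - <<'E'
from h import *
np.set_printoptions(precision=4,suppress=True)
for n in ['scene','top','wrist']:
    d=grab(n,n+'0.png'); print(n,d['fx'],d['fy'],d['cx'],d['cy'],d['origin'],rotm(d).tolist())
    print([k for k in d])
print(monitor.get_state())
E
```

```text
pics
scene 451.7892810627632 451.7892810627632 328.2873548925677 201.7856718836301 [ 1.3052 -0.474   1.0518] [[0.5249159308375352, -0.6075097995808377, 0.5961502402634881], [0.8511532198692379, 0.37366256033306855, -0.3686658206446115], [0.0012090736920840062, 0.7009337589377377, 0.7132253526917146]]
['frame', 'fx', 'fy', 'cx', 'cy', 'origin', 'rotation', 'name']
top 364.3193389206492 364.3193389206492 318.0896389260772 196.2477331114828 [0.3688 0.0165 1.1498] [[-0.010821417376023656, 0.9847171150820626, -0.17382491245628134], [-0.9999315056459421, -0.011431695108217343, -0.002510052507811153], [-0.00445880506560907, 0.17378584410536074, 0.9847733746634169]]
['frame', 'fx', 'fy', 'cx', 'cy', 'origin', 'rotation', 'name']
wrist 309.70691628693146 309.70691628693146 315.51015592549885 195.2280031812593 [0.1714 0.6316 0.3734] [[0.36721884010023154, -0.8929370085778128, -0.26041087186895184], [0.9301275500181037, 0.3514425627275961, 0.10654044209022141], [-0.003614439480847942, -0.28133898381768346, 0.9596016423556561]]
['frame', 'fx', 'fy', 'cx', 'cy', 'origin', 'rotation', 'name']
{'time': 0.15, 'qpos': array([-1.2618,  0.6292,  0.0384,  1.5182, -0.027 ,  0.9963, -0.02  ]), 'joint_velocities': array([ 0.0025, -0.0035,  0.0008, -0.0032, -0.0005, -0.0008, -0.0009]), 'joint_torque': array([  0.0015, -56.3798,   1.2276, -19.365 ,   0.0111,   0.0074,
         0.    ]), 'ee_pos': array([0.2377, 0.6045, 0.2306]), 'orientation': array([-0.0001,  0.1863,  0.9825, -0.0007]), 'force': array([-0.3704, -0.5523,  0.2053]), 'wrist_torque': array([-0.0486,  0.0331, -0.0127]), 'grasp_force': 0.0, 'width': 0.08546864318282982}
```

View pics/top0.png

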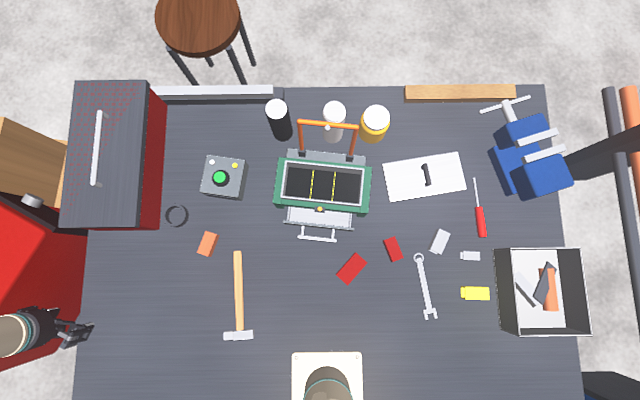

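View pics/scene0.png

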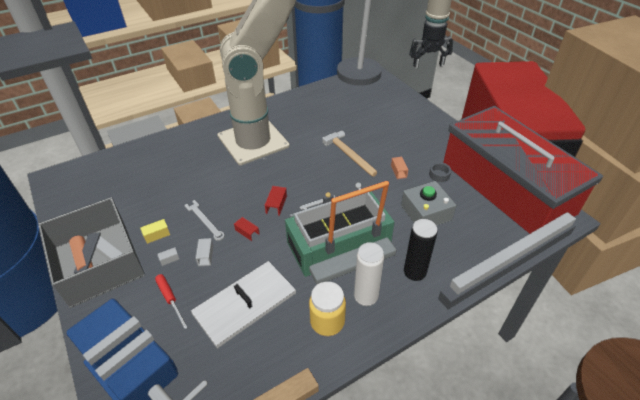

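```bash
python3 - <<'E'
import cv2
a=cv2.imread('pics/top0.png')[140:300,195:495]; cv2.imwrite('pics/c1.png',cv2.resize(a,None,fx=2.66,fy=2.66,interpolation=cv2.INTER_CUBIC))
a=cv2.imread('pics/scene0.png')[150:350,140:460]; cv2.imwrite('pics/c2.png',cv2.resize(a,None,fx=2.5,fy=2.5,interpolation=cv2.INTER_CUBIC))
E
```

```text
(no output)
```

View pics/c1.png

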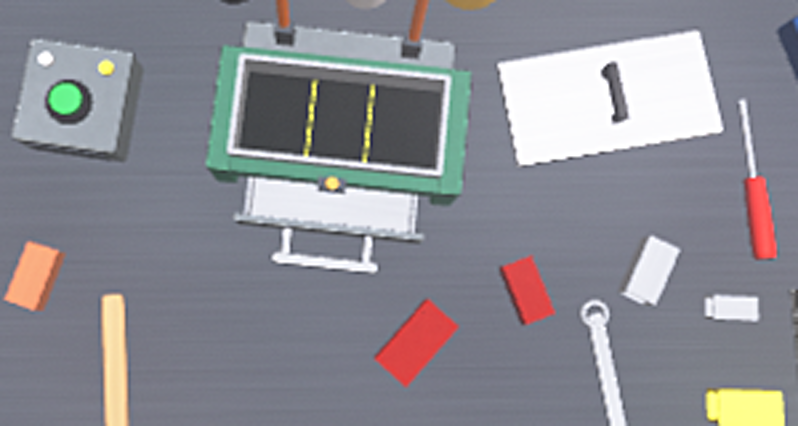

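View pics/c2.png

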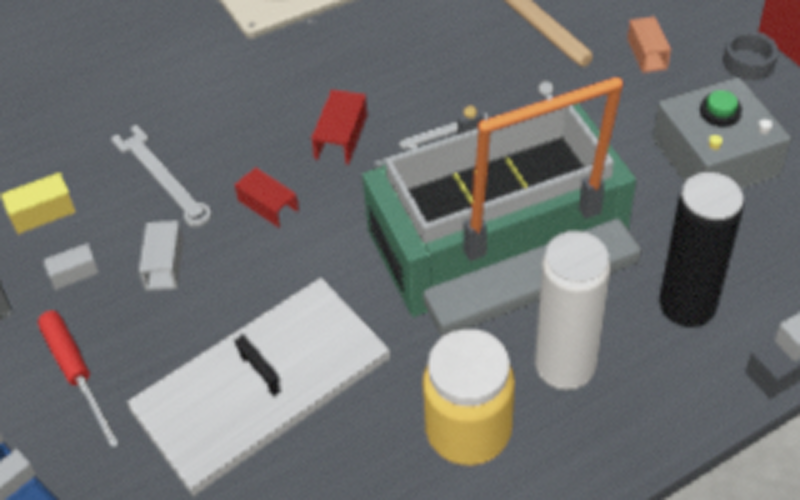

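```bash
cat > m1.py <<'E'
from h import *
np.set_printoptions(precision=4,suppress=True)
T=grab('top');S=grab('scene')
def C1(x,y): return x/2.66+195,y/2.66+140
def C2(x,y): return x/2.5+140,y/2.5+150
rim=[plane(T,*C1(*p),.13)[:2] for p in [(238,53),(452,67),(447,173),(228,152)]]
print('rim',np.array(rim),np.mean(rim,0),cv2.minAreaRect(np.float32(rim)*1000))
lid=[plane(T,*C1(*p),.018)[:2] for p in [(499,64),(697,31),(722,132),(521,165)]]
print('lid',np.array(lid),np.mean(lid,0),cv2.minAreaRect(np.float32(lid)*1000))
def m(d,lo,hi,roi):
    h=cv2.cvtColor(d['frame'],cv2.COLOR_BGR2HSV); k=cv2.inRange(h,lo,hi); z=np.zeros_like(k); x0,y0,x1,y1=roi; z[y0:y1,x0:x1]=k[y0:y1,x0:x1]
    c=max(cv2.findContours(z,0,cv2.CHAIN_APPROX_NONE)[0],key=cv2.contourArea); return c[:,0].astype(float)
def cen(c): M=cv2.moments(np.float32(c)); return M['m10']/M['m00'],M['m01']/M['m00']
P={'red':((0,120,150),(10,255,255),(380,235,405,265),(232,215,262,242),.03),'redbig':((0,120,150),(10,255,255),(330,250,372,290),(262,185,290,217),.03),
'cop':((5,80,180),(16,255,255),(195,230,220,258),(388,155,412,180),.036),'grey':((0,0,150),(180,60,255),(428,226,453,257),(190,235,215,267),.036),'grey2':((0,0,150),(180,60,255),(456,248,484,264),(155,245,182,266),.02)}
for n,(lo,hi,r1,r2,z) in P.items():
    a=m(T,lo,hi,r1); b=m(S,lo,hi,r2)
    w=np.float32([plane(T,u,v,z)[:2]*1000 for u,v in a])
    print(n,'rect',cv2.minAreaRect(w),cv2.boxPoints(cv2.minAreaRect(w)).astype(int).tolist(),'tri',tri(ray(T,*cen(a)),ray(S,*cen(b))))
print('start',tri(ray(T,*C1(67,99)),ray(S,*C2(721,103))),plane(T,*C1(67,99),.094))
print('lidh',plane(T,*C1(614,92),.052),tri(ray(T,*C1(614,92)),ray(S,*C2(258,362))))
print('drawerhandle',plane(T,*C1(276,259),.04),plane(T,*C1(374,268),.04))
for p,q in [((299,121.5),(334,200)),((356.5,127),(386.5,184))]: print('bailbar',tri(ray(T,*p),ray(S,*q)))
for p,q in [((238,53),(580,105)),((452,67),(388,162)),((447,173),(425,230)),((228,152),(612,160))]: pass
E
python3 m1.py
```

```text
rim [[ 0.6567  0.1152]
 [ 0.6382 -0.117 ]
 [ 0.5221 -0.1078]
 [ 0.5474  0.1254]] [0.5911 0.004 ] ((589.431396484375, 4.4329681396484375), (234.4225616455078, 116.47274780273438), 85.44581604003906)
lid [[ 0.6708 -0.1883]
 [ 0.7091 -0.4293]
 [ 0.5844 -0.4494]
 [ 0.5475 -0.2091]] [ 0.6279 -0.319 ] ((627.5917358398438, -318.8304748535156), (126.33712768554688, 244.33067321777344), 9.025548934936523)
red rect ((401.9765625, -206.91822814941406), (67.69972229003906, 35.301414489746094), 19.42284393310547) [[364, -201], [375, -234], [439, -212], [428, -179]] tri (array([ 0.4018, -0.209 ,  0.0254]), np.float64(0.0014628455498811625))
redbig rect ((344.8818359375, -77.61032104492188), (45.56040954589844, 88.6922836303711), 47.02135467529297) [[296, -64], [361, -124], [392, -91], [327, -30]] tri (array([ 0.3444, -0.0784,  0.0333]), np.float64(0.002413422476614635))
cop rect ((424.50689697265625, 360.2247619628906), (37.47401809692383, 70.6841049194336), 70.24166870117188) [[384, 354], [451, 330], [464, 365], [397, 389]] tri (array([0.4246, 0.3643, 0.0192]), np.float64(0.002426284502778995))
g
[... 196 characters left out ...]
0203]), np.float64(0.00023479302554462147))
grey2 rect ((379.77838134765625, -442.8321228027344), (60.94417953491211, 29.601659774780273), 85.3019790649414) [[362, -471], [392, -474], [397, -413], [367, -411]] tri (array([ 0.3793, -0.4446,  0.0208]), np.float64(0.003006998726315293))
start (array([0.6185, 0.3127, 0.0836]), np.float64(0.0002164539776221037)) [0.616  0.3097 0.094 ]
lidh [ 0.6266 -0.3141  0.052 ] (array([ 0.6304, -0.3186,  0.0363]), np.float64(0.0004923892755043926))
drawerhandle [0.4387 0.0793 0.04  ] [ 0.4273 -0.0322  0.04  ]
bailbar (array([0.6819, 0.003 , 0.288 ]), np.float64(0.13256335434427174))
bailbar (array([ 0.7095, -0.0231,  0.3481]), np.float64(0.12239826267698271))
```

```bash
cat >> h.py <<'E'
def go(p,yaw,n=None):
    """rows per-step: turn first-order mixed with shift (shift in the axes before each row's turn)"""
    s=monitor.get_state(); q=R.from_quat(s['orientation'],scalar_first=True); p=np.array(p); 
    cx,sx=np.cos(np.radians(yaw)),np.sin(np.radians(yaw))
    G=R.from_matrix(np.array([[cx,sx,0],[sx,-cx,0],[0,0,-1]]))
    rv=np.degrees((q.inv()*G).as_rotvec()); d=(p-s['ee_pos'])*1000
    k=n or int(max(np.ceil(np.linalg.norm(d)/48),np.ceil(np.linalg.norm(rv)/8.3),1))
    print('at',s['ee_pos'].round(4),'t',round(s['time'],1),'turn',rv.round(1),'rows',k)
    print('shift, now axes',q.inv().apply(d).round(1),' goal axes',G.inv().apply(d).round(1))
    for i in range(k):
        qi=q*R.from_rotvec(rv*i/k,degrees=True); print((rv/k).round(1),qi.inv().apply(d/k).round(1))
E
python3 -c "
from h import *
go([.4245,.3625,.17],160.3)"
```

```text
at [0.2379 0.6046 0.2309] t 0.2 turn [-0.   0.  -1.8] rows 7
shift, now axes [-262.3 -156.9   61. ]  goal axes [-257.3 -165.    60.9]
[-0.   0.  -0.3] [-37.5 -22.4   8.7]
[-0.   0.  -0.3] [-37.4 -22.6   8.7]
[-0.   0.  -0.3] [-37.3 -22.8   8.7]
[-0.   0.  -0.3] [-37.2 -22.9   8.7]
[-0.   0.  -0.3] [-37.1 -23.1   8.7]
[-0.   0.  -0.3] [-37.  -23.2   8.7]
[-0.   0.  -0.3] [-36.9 -23.4   8.7]
```

play_rows --targets '[0,0,-0.3,-37.5,-22.5,9,1,0,0,-0.3,-37.5,-22.5,9,1,0,0,-0.3,-37.5,-22.5,9,1,0,0,-0.3,-37.5,-23,9,1,0,0,-0.3,-37,-23,9,1,0,0,-0.3,-37,-23,9,1,0,0,0,-37,-23,9,1,0,0,0,0,0,0,1]'

```text
time: 1.05
ee_pos: [0.4309, 0.356, 0.1672]
orientation: [0.001, 0.176, 0.984, -0.003]
force: [-0.4, 0.2, 0.0]
width: 0.0855
grasp_force: 0.0
```

```bash
python3 - <<'E'
from h import *
np.set_printoptions(precision=4,suppress=True)
d=grab('wrist','w1.png'); print(monitor.get_state()['ee_pos'],monitor.get_state()['orientation'])
E
```

```text
[0.4286 0.3599 0.1678] [ 0.0003  0.1744  0.9847 -0.0013]
```

View pics/w1.png

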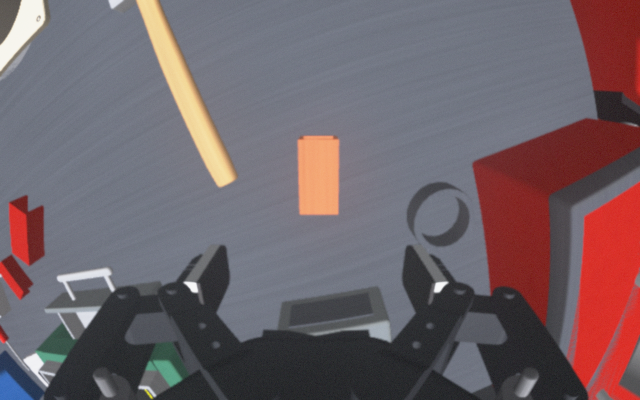

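```bash
cat >> h.py <<'E'
def blob(d,lo,hi,roi,z):
    h=cv2.cvtColor(d['frame'],cv2.COLOR_BGR2HSV); k=cv2.inRange(h,lo,hi); m=np.zeros_like(k); x0,y0,x1,y1=roi; m[y0:y1,x0:x1]=k[y0:y1,x0:x1]
    c=max(cv2.findContours(m,0,cv2.CHAIN_APPROX_NONE)[0],key=cv2.contourArea)[:,0].astype(float)
    w=np.float32([plane(d,u,v,z)[:2]*1000 for u,v in c]); r=cv2.minAreaRect(w); b=cv2.boxPoints(r)
    e=b[1]-b[0]; f=b[2]-b[1]; l=e if np.hypot(*e)>np.hypot(*f) else f
    print('c',np.round(r[0],1),'size',np.round(r[1],1),'long yaw',round((np.degrees(np.arctan2(l[1],l[0]))+90)%180-90,1),'px',c.min(0),c.max(0))
    return r,c
E
python3 - <<'E'
from h import *
d=grab('wrist')
f=d['frame']; print(f[130:146,319].tolist())
for z in (.036,):
    blob(d,(3,80,120),(18,255,255),(270,110,370,240),z)
go([.4245,.3625,.02],160.3)
E
```

```text
[[132, 121, 121], [134, 122, 124], [134, 122, 125], [131, 122, 120], [132, 122, 124], [134, 123, 127], [134, 121, 124], [130, 121, 125], [125, 121, 140], [113, 129, 188], [113, 152, 234], [115, 164, 242], [113, 161, 242], [103, 148, 234], [107, 152, 236], [115, 167, 243]]
c [422.9 361.1] size [36.9 74.5] long yaw -20.0 px [294. 139.] [335. 218.]
at [0.427  0.3627 0.1681] t 1.1 turn [-0.  -0.  -0.2] rows 4
shift, now axes [  2.3  -1.  148.1]  goal axes [  2.3  -1.  148.1]
[-0. -0. -0.] [ 0.6 -0.2 37. ]
[-0. -0. -0.] [ 0.6 -0.2 37. ]
[-0. -0. -0.] [ 0.6 -0.2 37. ]
[-0. -0. -0.] [ 0.6 -0.3 37. ]
```

play_rows --targets '[0,0,0,0.5,-0.7,42,1,0,0,0,0.5,-0.7,42,1,0,0,0,0.5,-0.7,40,1,0,0,0,0.2,-0.6,38,1,0,0,0,0,0,0,1,0,0,0,0,0,0,0,0,0,0,0,0,0,0,0,0,0,0,0,0,0]'

```text
time: 1.95
ee_pos: [0.4249, 0.3634, 0.0086]
orientation: [0.001, 0.171, 0.985, 0.002]
force: [-0.0, 0.9, 0.4]
width: 0.0437
grasp_force: 0.0
```

play_rows --targets '[0,0,0,0,0,0,0,0,0,0,0,0,0,0,0,0,0,0,0,-20,0,0,0,0,0,0,-40,0,0,0,0,0,0,-48,0,0,0,0,0,0,-48,0,0,0,0,0,0,-48,0,0,0,0,0,0,0,0]'

```text
time: 2.75
ee_pos: [0.4272, 0.3648, 0.218]
orientation: [0.005, 0.171, 0.985, 0.006]
force: [1.3, 1.0, -2.2]
width: 0.0349
grasp_force: 60.8
```

```bash
python3 -c "
from h import *
go([.53,.07,.27],175.1)"
```

```text
at [0.4272 0.3648 0.218 ] t 2.8 turn [  0.7   0.5 -14.8] rows 7
shift, now axes [-196.5 -242.2  -53.9]  goal axes [-127.6 -284.9  -52. ]
[ 0.1  0.1 -2.1] [-28.1 -34.6  -7.7]
[ 0.1  0.1 -2.1] [-26.8 -35.6  -7.7]
[ 0.1  0.1 -2.1] [-25.4 -36.6  -7.6]
[ 0.1  0.1 -2.1] [-24.1 -37.5  -7.6]
[ 0.1  0.1 -2.1] [-22.6 -38.4  -7.6]
[ 0.1  0.1 -2.1] [-21.2 -39.2  -7.5]
[ 0.1  0.1 -2.1] [-19.7 -40.   -7.5]
```

play_rows --targets '[0,0,-2.1,-28,-34.5,-7.5,0,0,0,-2.1,-27,-35.5,-7.5,0,0,0,-2.1,-25.5,-36.5,-7.5,0,0,0,-2.1,-24,-37.5,-7.5,0,0,0,-2.1,-22.5,-38.5,-7.5,0,0,0,-2.1,-21,-39,-7.5,0,0,0,-2.1,-19.5,-40,-7.5,0,0,0,0,0,0,0,0]'

```text
time: 3.55
ee_pos: [0.5284, 0.0589, 0.2635]
orientation: [0.002, 0.049, 0.999, -0.002]
force: [1.3, 0.4, -2.2]
width: 0.0356
grasp_force: 61.0
```

```bash
python3 - <<'E'
from h import *
import time
grab('wrist');grab('wrist');d=grab('wrist','w2.png'); s=monitor.get_state();print(s['ee_pos'],s['orientation'],s['width'])
import pickle; pickle.dump(d,open('w2.pkl','wb'))
E
```

```text
[0.52565062 0.0680544  0.2624298 ] [-6.06084905e-04  4.38122670e-02  9.99039548e-01  3.15825413e-04] 0.03487144617849434
```

View pics/w2.png

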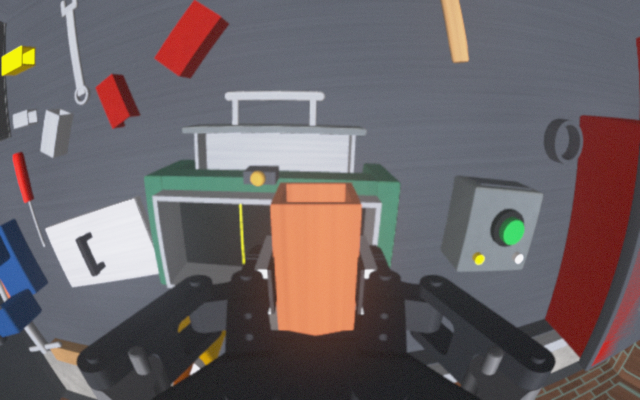

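```bash
python3 - <<'E'
from h import *
import pickle
np.set_printoptions(precision=4,suppress=True)
d=pickle.load(open('w2.pkl','rb'));
a=plane(d,156,193,.13);b=plane(d,381,202,.13);print('rimfront',a,b,(a+b)/2, np.degrees(np.arctan2(b[1]-a[1],b[0]-a[0]))-90,np.linalg.norm(a-b))
a=plane(d,147,178,.105);b=plane(d,398,181,.105);print('house',a,b,(a+b)/2,np.degrees(np.arctan2(b[1]-a[1],b[0]-a[0]))-90,np.linalg.norm(a-b))
a=plane(d,228,96,.035);b=plane(d,322,97,.035);print('handle',a,b)
print('btn',plane(d,511,232,.094))
T=grab('top'); print('rimfront',proj(T,[.54,.12,.13]))
f=d['frame'][165:225,140:400]; cv2.imwrite('pics/w2c.png',cv2.resize(f,None,fx=3,fy=3,interpolation=cv2.INTER_CUBIC))
for p,q in [((299,121.5),(386.5,184)),((356.5,127),(334,200))]: print('bailbar',tri(ray(T,*p),ray(grab('scene'),*q)))
E
```

```text
rimfront [ 0.518  -0.0958  0.13  ] [0.5475 0.1268 0.13  ] [0.5327 0.0155 0.13  ] -7.548115030436676 0.22447836497954743
house [ 0.5056 -0.119   0.105 ] [0.5351 0.1503 0.105 ] [0.5203 0.0156 0.105 ] -6.237838304076817 0.27084021907774497
handle [ 0.4287 -0.0309  0.035 ] [0.4435 0.0816 0.035 ]
btn [0.6168 0.3074 0.094 ]
rimfront (np.float64(282.5833525592517), np.float64(199.70478508734385))
bailbar (array([0.7037, 0.0631, 0.3053]), np.float64(0.0003510245106809398))
bailbar (array([ 0.6865, -0.0761,  0.3093]), np.float64(0.00041268995316534563))
```

View pics/w2c.png

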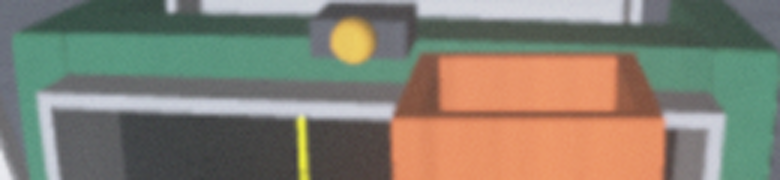

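```bash
python3 - <<'E'
from h import *
import pickle
np.set_printoptions(precision=4,suppress=True)
d=pickle.load(open('w2.pkl','rb'));
def fit(l):
    A=np.array([x[:2] for x,_ in l]);B=np.array([x[:2] for _,x in l]); 
    ca,cb=A.mean(0),B.mean(0); U,_,V=np.linalg.svd((B-cb).T@(A-ca)); Rm=(V.T@U.T); y=np.arctan2(Rm[1,0],Rm[0,0]); M=ca-Rm@cb
    print(M,np.degrees(y)); print((A-(B@Rm.T+M))*1000)
W=[(plane(d,153.3,196.7,.13),(-.055,-.115)),(plane(d,380.7,202.7,.13),(-.055,.115)),(plane(d,145,176.7,.105),(-.07,-.14)),(plane(d,399.3,181.7,.105),(-.07,.14))]
fit(W)
T=grab('top')
def C1(x,y): return x/2.66+195-.3,y/2.66+140-.3
Q=[(plane(T,*C1(*p),.13),m) for p,m in [((238,53),(.055,.115)),((452,67),(.055,-.115)),((447,173),(-.055,-.115)),((228,152),(-.055,.115))]]+[(plane(T,*C1(*p),.105),m) for p,m in [((222,48),(.07,.14)),((469,72),(.07,-.14)),((461,182),(-.07,-.14)),((208,166),(-.07,.14))]]
fit(Q); fit(W+Q)
# ball height check, yellow ball in both
print(proj(T,[.59,.007,.13]))
go([.59+.066*np.sin(np.radians(7)),.007+.066*np.cos(np.radians(7)),.2],173)
E
```

```text
[0.5894 0.0069] -6.69792585932491
[[ 0.1475  0.8601]
 [-0.0773 -1.0479]
 [ 0.2752  2.6568]
 [-0.3454 -2.469 ]]
[0.5916 0.0054] -5.417485266867564
[[ 0.4193  1.3916]
 [ 3.6332 -1.8651]
 [-3.0043 -3.0992]
 [ 0.6616  1.111 ]
 [-3.8084 -1.7431]
 [-8.2597  2.5216]
 [ 7.995   2.4439]
 [ 2.3633 -0.7607]]
[0.5909 0.0062] -5.874304433112001
[[-2.8461  2.499 ]
 [ 0.2154  0.229 ]
 [-3.0519  4.5494]
 [ 0.3282 -1.0172]
 [ 0.2193  1.1357]
 [ 5.2581 -2.3015]
 [-1.4657 -4.4083]
 [ 0.3753 -0.0177]
 [-4.195  -1.8605]
 [-6.4247  2.1847]
 [ 9.7202  0.9962]
 [ 1.8668 -1.9888]]
(np.float64(322.16198677442344), np.float64(182.021708660572))
at [0.5258 0.0694 0.2625] t 3.9 turn [ 0.  -0.   2.2] rows 2
shift, now axes [-71.8   9.1  62.5]  goal axes [-71.3  11.9  62.5]
[ 0.  -0.   1.1] [-35.9   4.6  31.2]
[ 0.  -0.   1.1] [-35.8   5.2  31.2]
```

play_rows --targets '[0,0,1.1,-36,5,12,0,0,0,1,-36,5,30,0,0,0,0,0,0,30,0,0,0,0,0,0,40,0,0,0,0,0,0,40,0,0,0,0,0,0,20,0,0,0,0,0,0,4,0,0,0,0,0,0,0,0]'

```text
time: 4.7
ee_pos: [0.5987, 0.0717, 0.0866]
orientation: [-0.0, 0.061, 0.998, -0.0]
force: [1.1, -0.3, -2.5]
width: 0.0354
grasp_force: 61.1
```

play_rows --targets '[0,0,0,0,0,2,0,0,0,0,0,0,2,0,0,0,0,0,0,0,0,0,0,0,0,0,0,0.62,0,0,0,0,0,0,0.62,0,0,0,0,0,0,0.62,0,0,0,0,0,-30,0.62,0,0,0,0,0,-45,0.62]'

```text
time: 5.5
ee_pos: [0.5974, 0.0702, 0.1568]
orientation: [-0.002, 0.062, 0.998, -0.001]
force: [1.6, 0.3, 0.2]
width: 0.0535
grasp_force: 0.0
```

```bash
python3 - <<'E'
from h import *
d=grab('top','t2.png')
blob(d,(0,120,150),(10,255,255),(375,230,415,270),.03)
blob(d,(0,0,150),(180,60,255),(422,222,458,260),.036)
h=cv2.cvtColor(d['frame'],cv2.COLOR_BGR2HSV)
go([.57,.06,.27],173.2)
E
```

```text
c [ 402.5 -207.1] size [68.7 34.4] long yaw 20.3 px [384. 236.] [402. 260.]
c [ 420.9 -348. ] size [38.3 77.3] long yaw -27.2 px [429. 229.] [450. 254.]
at [0.603  0.0711 0.1659] t 5.5 turn [ 0.2  0.6 -0.3] rows 3
shift, now axes [  30.3  -14.8 -104.5]  goal axes [  31.4  -14.9 -104.1]
[ 0.1  0.2 -0.1] [ 10.1  -4.9 -34.8]
[ 0.1  0.2 -0.1] [ 10.2  -4.9 -34.8]
[ 0.1  0.2 -0.1] [ 10.4  -5.  -34.7]
```

```bash
python3 - <<'E'
from h import *
go([.402,-.207,.17],200.0,8)
E
```

```text
at [0.603  0.0711 0.1659] t 5.5 turn [  0.    0.6 -27.1] rows 8
shift, now axes [ 164.9 -300.8   -6.6]  goal axes [ 284.  -192.6   -4.1]
[ 0.   0.1 -3.4] [ 20.6 -37.6  -0.8]
[ 0.   0.1 -3.4] [ 22.8 -36.3  -0.8]
[ 0.   0.1 -3.4] [ 24.9 -34.9  -0.8]
[ 0.   0.1 -3.4] [ 26.9 -33.4  -0.7]
[ 0.   0.1 -3.4] [ 28.9 -31.7  -0.7]
[ 0.   0.1 -3.4] [ 30.7 -30.   -0.6]
[ 0.   0.1 -3.4] [ 32.4 -28.1  -0.6]
[ 0.   0.1 -3.4] [ 34.  -26.1  -0.6]
```

play_rows --targets '[0,0,0,0,0,-40,1,0,0,0,0,0,-40,1]'

```text
time: 5.75
ee_pos: [0.5988, 0.0707, 0.2392]
orientation: [-0.0, 0.062, 0.998, -0.0]
force: [0.4, -0.4, -0.1]
width: 0.0799
grasp_force: 0.0
```

play_rows --targets '[0,0,-3.4,20.5,-37.5,0,1,0,0,-3.4,23,-36.5,0,1,0,0,-3.4,25,-35,0,1,0,0,-3.4,27,-33.5,0,1,0,0,-3.4,29,-32,15,1,0,0,-3.4,30.5,-30,20,1,0,0,-3.4,32.5,-28,20,1,0,0,-3.4,34,-26,20,1]'

```text
time: 6.55
ee_pos: [0.3978, -0.2095, 0.163]
orientation: [0.001, -0.176, 0.984, -0.001]
force: [0.4, -1.3, -1.3]
width: 0.0854
grasp_force: 0.0
```

```bash
python3 - <<'E'
from h import *
for i in range(4): grab('wrist')
d=grab('wrist'); 
r,c=blob(d,(0,120,120),(10,255,255),(265,120,375,240),.03)
T=grab('top')
go([.402,-.207,.004],200.0)
# height from corners: far (image-lowest) contour ends
M=cv2.moments(np.float32(c)); print(M['m10']/M['m00'],M['m01']/M['m00'])
cv2.imwrite('pics/w3.png',d['frame'])
E
```

```text
c [ 401.  -208.2] size [70.1 35. ] long yaw 19.9 px [296. 151.] [334. 224.]
at [ 0.3998 -0.2073  0.1635] t 6.8 turn [-0.1  0.1  0.2] rows 4
shift, now axes [ -1.8  -0.3 159.5]  goal axes [ -2.2  -0.5 159.5]
[-0.  0.  0.] [-0.5 -0.1 39.9]
[-0.  0.  0.] [-0.5 -0.1 39.9]
[-0.  0.  0.] [-0.5 -0.1 39.9]
[-0.  0.  0.] [-0.5 -0.1 39.9]
314.83466045186765 187.87512138279277
```

View pics/w3.png

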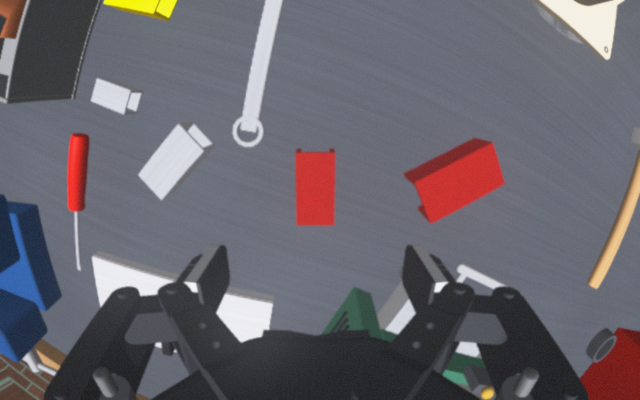

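play_rows --targets '[0,0,0,-0.4,0,40,1,0,0,0,-0.4,0,40,1,0,0,0,-0.4,0,40,1,0,0,0,-0.4,0,36,1,0,0,0,0,0,4.5,1,0,0,0,0,0,0,0,0,0,0,0,0,0,0,0,0,0,0,0,0,0]'

```text
time: 7.65
ee_pos: [0.3961, -0.2084, 0.0264]
orientation: [-0.006, -0.176, 0.984, -0.001]
force: [-0.4, 0.1, -0.7]
width: 0.0439
grasp_force: 0.0
```

play_rows --targets '[0,0,0,0,0,0,0,0,0,0,0,0,0,0,0,0,0,0,0,-20,0,0,0,0,0,0,-40,0,0,0,0,0,0,-48,0,0,0,0,0,0,-48,0,0,0,0,0,0,-48,0,0,0,0,0,0,0,0]'

```text
time: 8.45
ee_pos: [0.4016, -0.209, 0.2355]
orientation: [-0.002, -0.175, 0.985, -0.004]
force: [1.1, -0.4, -1.2]
width: 0.0328
grasp_force: 60.0
```

```bash
python3 - <<'E'
from h import *
go([.59,.0065,.22],173.2,8)
d=grab('top'); h=blob(d,(5,80,120),(16,255,255),(275,150,375,215),.11)
E
```

```text
at [ 0.4016 -0.209   0.2355] t 8.4 turn [-0.5 -0.2 27. ] rows 8
shift, now axes [-251.2  137.5   13.2]  goal axes [-161.6  236.3   15.5]
[-0.1 -0.   3.4] [-31.4  17.2   1.7]
[-0.1 -0.   3.4] [-30.3  19.    1.7]
[-0.1 -0.   3.4] [-29.2  20.7   1.7]
[-0.1 -0.   3.4] [-27.9  22.4   1.8]
[-0.1 -0.   3.4] [-26.5  24.    1.8]
[-0.1 -0.   3.4] [-25.1  25.5   1.8]
[-0.1 -0.   3.4] [-23.5  27.    1.9]
[-0.1 -0.   3.4] [-21.9  28.3   1.9]
c [598.8  71.8] size [39.9 77.8] long yaw -7.3 px [292. 168.] [307. 194.]
```

```bash
python3 - <<'E'
from h import *
grab('wrist');d=grab('wrist'); cv2.imwrite('pics/w4.png',cv2.resize(d['frame'][120:400,160:480],None,fx=1.6,fy=1.6))
print(monitor.get_state())
E
```

```text
{'time': 8.6, 'qpos': array([ 0.73484693,  0.37701245, -0.43159738,  2.0384841 ,  0.23076392,
        0.78440025,  2.08608677]), 'joint_velocities': array([-0.00855367,  0.0341454 ,  0.00665056,  0.01590385,  0.00174405,
        0.00022244, -0.00100069]), 'joint_torque': array([ 4.95205354e-02, -3.93983817e+01, -3.09312813e+00, -1.67986572e+01,
        7.65223755e-03, -3.40705090e-03,  9.87423991e-03]), 'ee_pos': array([ 0.39694187, -0.20784401,  0.22945013]), 'orientation': array([-7.51424413e-03, -1.75033289e-01,  9.84533816e-01, -2.22015584e-04]), 'force': array([-0.02734091,  0.63509816, -0.97869731]), 'wrist_torque': array([ 0.02960569,  0.05530806, -0.01742158]), 'grasp_force': 59.93091640993953, 'width': 0.032707582642979564}
```

View pics/w4.png

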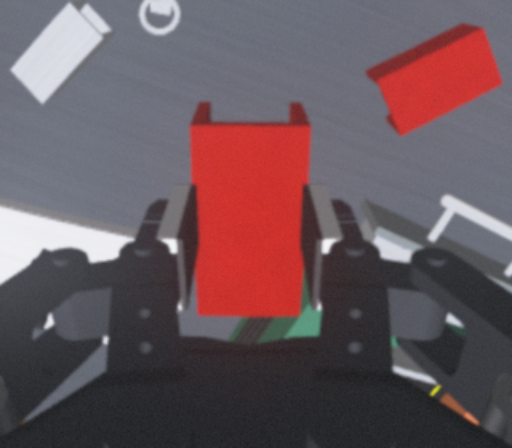

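play_rows --targets '[0,0,0,-1,0,25,0,0,0,0,-1,0,30,0,0,0,0,-1,0,30,0,0,0,0,-1,0,30,0,0,0,0,0,0,30,0,0,0,0,0,0,30,0,0,0,0,0,0,20,0,0,0,0,0,0,0,0]'

```text
time: 9.4
ee_pos: [0.3955, -0.2055, 0.0311]
orientation: [-0.011, -0.176, 0.984, 0.002]
force: [-0.4, 0.6, -1.7]
width: 0.0328
grasp_force: 60.1
```

play_rows --targets '[0,0,0,0,0,3,0,0,0,0,0,0,2,0,0,0,0,0,0,0,0,0,0,0,0,0,0,0.7,0,0,0,0,0,0,0.7,0,0,0,0,0,0,0.7,0,0,0,0,0,5,0.7,0,0,0,0,0,5,0.7]'

```text
time: 10.2
ee_pos: [0.3988, -0.2073, 0.0195]
orientation: [-0.007, -0.175, 0.985, -0.0]
force: [0.8, 0.4, 0.7]
width: 0.0597
grasp_force: 0.0
```

```bash
python3 - <<'E'
from h import *
go([.4015,-.208,.004],200)
s=monitor.get_state();print(s['qpos'].round(3),s['force'])
E
```

```text
at [ 0.3988 -0.2073  0.0195] t 10.2 turn [ 0.1 -0.8  0.2] rows 1
shift, now axes [-2.5 -1.6 15.4]  goal axes [-2.3 -1.6 15.5]
[ 0.1 -0.8  0.2] [-2.5 -1.6 15.4]
[ 0.533  0.755 -0.18   2.201  0.575  0.243  1.762] [0.79946288 0.38754354 0.71303856]
```

play_rows --targets '[0,0,0,-1.5,-1,4,0.7,0,0,0,-1,-0.5,4,0.7,0,0,0,0,0,4,0.7,0,0,0,0,0,0,0.7,0,0,0,0,0,0,0,0,0,0,0,0,0,0,0,0,0,0,0,0,0,0,0,0,0,0,0,0]'

```text
time: 11.0
ee_pos: [0.4013, -0.2077, 0.0078]
orientation: [-0.007, -0.175, 0.985, -0.0]
force: [-1.4, -0.1, 4.5]
width: 0.0348
grasp_force: 60.3
```

```bash
python3 - <<'E'
from h import *
go([.4015,-.208,.004],200)
s=monitor.get_state();print(s['qpos'].round(3),s['force'],s['width'])
E
```

```text
at [ 0.4013 -0.2077  0.0078] t 11.0 turn [ 0.1 -0.8  0.2] rows 1
shift, now axes [-0.1 -0.3  3.8]  goal axes [-0.1 -0.3  3.8]
[ 0.1 -0.8  0.2] [-0.1 -0.3  3.8]
[ 0.549  0.783 -0.205  2.196  0.695  0.239  1.642] [-1.44432547 -0.07071127  4.5262628 ] 0.034788321982212704
```

play_rows --targets '[0,0,0,0,0,-20,0,0,0,0,0,0,-30,0,0,0,0,0,0,-40,0,0,0,0,0,0,-40,0,0,0,0,0,0,-40,0,0,0,0,0,0,-40,0,0,-0.8,0,0,0,0,0,0,0,0,0,0,0,0]'

```text
time: 11.8
ee_pos: [0.4036, -0.2078, 0.2177]
orientation: [-0.0, -0.175, 0.985, 0.0]
force: [-0.6, -0.0, -2.2]
width: 0.0347
grasp_force: 60.3
```

```bash
python3 - <<'E'
from h import *
go([.59,.0065,.22],173.2,8)
s=monitor.get_state();print(s['qpos'].round(3),s['force'],s['width'])
E
```

```text
at [ 0.4036 -0.2078  0.2177] t 11.8 turn [ 0.  -0.  26.9] rows 8
shift, now axes [-248.7  137.1   -2.2]  goal axes [-159.7  234.8   -2.3]
[ 0.  -0.   3.4] [-31.1  17.1  -0.3]
[ 0.  -0.   3.4] [-30.   18.9  -0.3]
[ 0.  -0.   3.4] [-28.9  20.7  -0.3]
[ 0.  -0.   3.4] [-27.6  22.3  -0.3]
[ 0.  -0.   3.4] [-26.2  23.9  -0.3]
[ 0.  -0.   3.4] [-24.8  25.4  -0.3]
[ 0.  -0.   3.4] [-23.3  26.8  -0.3]
[ 0.  -0.   3.4] [-21.6  28.1  -0.3]
[ 0.865  0.427 -0.618  2.045  0.35   0.773  1.956] [-0.57989427 -0.00831612 -2.22194626] 0.03472525020133066
```

play_rows --targets '[0,0,3.4,-31,17,0,0,0,0,3.4,-30,19,0,0,0,0,3.4,-29,20.5,0,0,0,0,3.4,-27.5,22.5,0,0,0,0,3.4,-26,24,0,0,0,0,3.4,-25,25.5,0,0,0,0,3.4,-23.5,27,0,0,0,0,3.2,-21.5,28,0,0]'

```text
time: 12.6
ee_pos: [0.5902, 0.008, 0.2149]
orientation: [-0.003, 0.061, 0.998, 0.0]
force: [0.9, -0.3, -0.8]
width: 0.0347
grasp_force: 60.3
```

play_rows --targets '[0,0,0,0,0,0,0,0,0,0,0,0,0,0,0,0,0,0,0,30,0,0,0,0,0,0,30,0]'

```text
time: 13.0
ee_pos: [0.5899, 0.0052, 0.1564]
orientation: [-0.001, 0.06, 0.998, 0.0]
force: [-0.7, 0.5, -1.0]
width: 0.0349
grasp_force: 60.4
```

```bash
python3 - <<'E'
from h import *
go([.59,.0065,.085],173.2)
s=monitor.get_state();print(s['force'],s['width'])
E
```

```text
at [0.5899 0.0052 0.1564] t 13.0 turn [ 0.  -0.1 -0.1] rows 2
shift, now axes [-0.1  1.3 71.4]  goal axes [ 0.   1.3 71.4]
[ 0.  -0.1 -0.1] [-0.1  0.6 35.7]
[ 0.  -0.1 -0.1] [-0.   0.6 35.7]
[-0.65124031  0.51342719 -1.00155915] 0.03488585759905399
```

play_rows --targets '[0,0,0,0,0.5,35,0,0,0,0,0,0.5,30,0,0,0,0,0,0,6,0,0,0,0,0,0,2,0,0,0,0,0,0,0,0.56,0,0,0,0,0,0,0.56,0,0,0,0,0,0,0.56,0,0,0,0,0,-25,0.56]'

```text
time: 13.8
ee_pos: [0.589, 0.0078, 0.1082]
orientation: [-0.003, 0.06, 0.998, 0.001]
force: [-1.0, -0.1, 1.0]
width: 0.0478
grasp_force: 0.0
```

play_rows --targets '[0,0,0,0,0,-40,0.56,0,0,0,0,0,-45,0.56,0,0,0,0,0,-30,0.8]'

```text
time: 14.1
ee_pos: [0.5922, 0.0083, 0.2285]
orientation: [0.002, 0.059, 0.998, 0.001]
force: [1.0, -0.4, -0.0]
width: 0.0607
grasp_force: 0.0
```

```bash
python3 - <<'E'
from h import *
d=grab('top')
blob(d,(0,0,150),(180,60,255),(422,222,458,260),.036)
go([.4225,-.348,.18],152.0,8)
E
```

```text
c [ 423.6 -337.1] size [ 85.  112.5] long yaw -3.5 px [422. 222.] [450. 259.]
at [0.5947 0.0088 0.2329] t 14.2 turn [ 0.3  0.6 21.2] rows 8
shift, now axes [ 129.1 -374.9   50.1]  goal axes [ -15.4 -395.9   52.9]
[0.  0.1 2.6] [ 16.1 -46.9   6.3]
[0.  0.1 2.6] [ 14.  -47.6   6.3]
[0.  0.1 2.6] [ 11.7 -48.1   6.4]
[0.  0.1 2.6] [  9.5 -48.6   6.4]
[0.  0.1 2.6] [  7.2 -49.    6.5]
[0.  0.1 2.6] [  4.9 -49.3   6.5]
[0.  0.1 2.6] [  2.7 -49.5   6.5]
[0.  0.1 2.6] [  0.4 -49.5   6.6]
```

play_rows --targets '[0,0,2.6,16,-46,0,1,0,0,2.6,14,-47,0,1,0,0,2.6,11.5,-47,6,1,0,0,2.6,9.5,-48,8,1,0,0,2.6,7,-48,8,1,0,0,2.6,5,-48,8,1,0,0,2.6,2.5,-48,10,1,0,0,2.6,0.5,-48,10,1]'

```text
time: 14.95
ee_pos: [0.4217, -0.3432, 0.1746]
orientation: [0.0, 0.24, 0.971, 0.0]
force: [0.6, -0.4, 0.0]
width: 0.0858
grasp_force: 0.0
```

```bash
python3 - <<'E'
from h import *
for i in range(4): grab('wrist')
d=grab('wrist','w5.png'); 
r,c=blob(d,(0,0,165),(180,50,255),(255,110,390,240),.036)
T=grab('top','t5.png')
go([.4225,-.348,.006],152.0)
print(proj(d,[.4225,-.348,.036]))
E
```

```text
c [ 420.4 -348.5] size [36.2 74.2] long yaw -27.3 px [289. 147.] [328. 223.]
at [ 0.4236 -0.34    0.1747] t 15.2 turn [ 0.1 -0.   0.5] rows 4
shift, now axes [ -2.8  -7.9 168.7]  goal axes [ -2.8  -7.5 168.7]
[ 0.  -0.   0.1] [-0.7 -2.  42.2]
[ 0.  -0.   0.1] [-0.7 -2.  42.2]
[ 0.  -0.   0.1] [-0.7 -1.9 42.2]
[ 0.  -0.   0.1] [-0.7 -1.9 42.2]
(np.float64(310.2769722344401), np.float64(187.95236443465998))
```

View pics/w5.png

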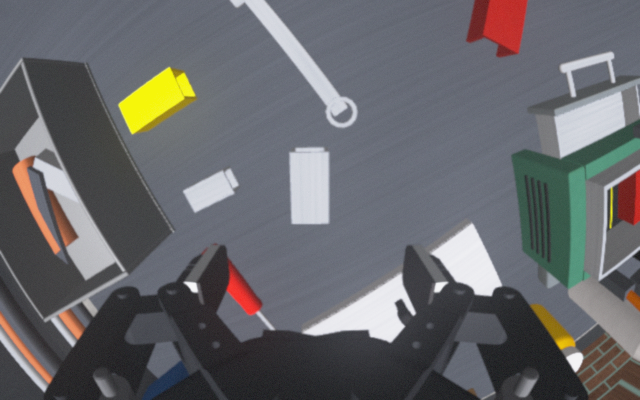

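play_rows --targets '[0,0,0.4,-1.5,-4.5,35,0.85,0,0,0,-1.5,-4.4,35,0.85,0,0,0,0,0,35,0.85,0,0,0,0,0,35,0.85,0,0,0,0,0,28,0.85,0,0,0,0,0,0,0.85,0,0,0,0,0,0,0,0,0,0,0,0,0,0]'

```text
time: 16.05
ee_pos: [0.4225, -0.3502, 0.0079]
orientation: [0.001, 0.242, 0.97, 0.0]
force: [-0.4, 0.1, 0.9]
width: 0.0446
grasp_force: 0.0
```

play_rows --targets '[0,0,0,0,0,0,0,0,0,0,0,0,0,0,0,0,0,0,0,0,0,0,0,0,0,0,-20,0,0,0,0,0,0,-40,0,0,0,0,0,0,-48,0,0,0,0,0,0,-48,0,0,0,0,0,0,-48,0]'

```text
time: 16.85
ee_pos: [0.4203, -0.3504, 0.2129]
orientation: [-0.0, 0.242, 0.97, 0.001]
force: [0.7, -1.6, -2.6]
width: 0.0349
grasp_force: 60.3
```

```bash
python3 - <<'E'
from h import *
go([.5822,-.059,.225],173.2,8)
s=monitor.get_state();print(s['qpos'].round(3),s['force'],s['width'])
E
```

```text
at [ 0.4203 -0.3504  0.2129] t 16.9 turn [  0.1  -0.1 -21.2] rows 8
shift, now axes [ -5.9 333.3 -11.8]  goal axes [-126.2  308.6  -12.1]
[ 0.  -0.  -2.7] [-0.7 41.7 -1.5]
[ 0.  -0.  -2.7] [-2.7 41.6 -1.5]
[ 0.  -0.  -2.7] [-4.6 41.4 -1.5]
[ 0.  -0.  -2.7] [-6.5 41.2 -1.5]
[ 0.  -0.  -2.7] [-8.4 40.8 -1.5]
[ 0.  -0.  -2.7] [-10.3  40.4  -1.5]
[ 0.  -0.  -2.7] [-12.1  39.9  -1.5]
[ 0.  -0.  -2.7] [-14.   39.3  -1.5]
[ 0.897  0.526 -0.377  1.819  0.249  0.845  1.481] [ 0.72501794 -1.63052205 -2.57648674] 0.03486081801279461
```

play_rows --targets '[0,0,-2.7,-0.5,41.5,-1.5,0,0,0,-2.7,-2.5,41.5,-1.5,0,0,0,-2.7,-4.5,41.5,-1.5,0,0,0,-2.7,-6.5,41,-1.5,0,0,0,-2.7,-8.5,41,-1.5,0,0,0,-2.7,-10.5,40.5,-1.5,0,0,0,-2.7,-12,40,-1.5,0,0,0,-2.5,-14,39,0,0]'

```text
time: 17.65
ee_pos: [0.582, -0.0574, 0.2221]
orientation: [-0.0, 0.057, 0.998, 0.001]
force: [1.2, -0.3, -2.0]
width: 0.0351
grasp_force: 60.5
```

play_rows --targets '[0,0,0,0,0,0,0,0,0,0,0,0,0,0,0,0,0,0,0,30,0,0,0,0,0,0,30,0]'

```text
time: 18.05
ee_pos: [0.5816, -0.0609, 0.1616]
orientation: [0.001, 0.059, 0.998, 0.0]
force: [-0.4, 0.0, -2.9]
width: 0.0349
grasp_force: 60.8
```

```bash
python3 - <<'E'
from h import *
go([.5822,-.059,.083],173.2)
s=monitor.get_state();print(s['force'],s['width'])
E
```

```text
at [ 0.5816 -0.0609  0.1616] t 18.1 turn [0.  0.1 0. ] rows 2
shift, now axes [-0.2  2.  78.6]  goal axes [-0.3  2.  78.6]
[0. 0. 0.] [-0.1  1.  39.3]
[0. 0. 0.] [-0.1  1.  39.3]
[-0.35946403  0.03823809 -2.93518344] 0.034895329433847856
```

play_rows --targets '[0,0,0,0,1,35,0,0,0,0,0,1,35,0,0,0,0,0,0,7,0,0,0,0,0,0,2,0,0,0,0,0,0,0,0.56,0,0,0,0,0,0,0.56,0,0,0,0,0,0,0.56,0,0,0,0,0,-25,0.56]'

```text
time: 18.85
ee_pos: [0.5795, -0.0574, 0.1063]
orientation: [-0.003, 0.058, 0.998, 0.001]
force: [-0.0, -1.0, 0.1]
width: 0.048
grasp_force: 0.0
```

play_rows --targets '[0,0,0,0,0,-40,0.56,0,0,0,0,0,-45,0.56,0,0,0,20,0,-40,0.3,0,0,0,40,0,0,0,0,0,0,20,0,0,0]'

```text
time: 19.35
ee_pos: [0.5, -0.0489, 0.2346]
orientation: [0.0, 0.059, 0.998, -0.0]
force: [-0.5, -0.5, -0.5]
width: 0.0046
grasp_force: 0.0
```

```bash
python3 - <<'E'
from h import *
for i in range(3): grab('wrist')
d=grab('wrist','w6.png'); T=grab('top','t6.png')
import pickle; pickle.dump((d,T),open('w6.pkl','wb'))
s=monitor.get_state(); print(s['ee_pos'],s['time'])
E
```

```text
[ 0.50339707 -0.04862204  0.23306452] 19.6
```

View pics/w6.png

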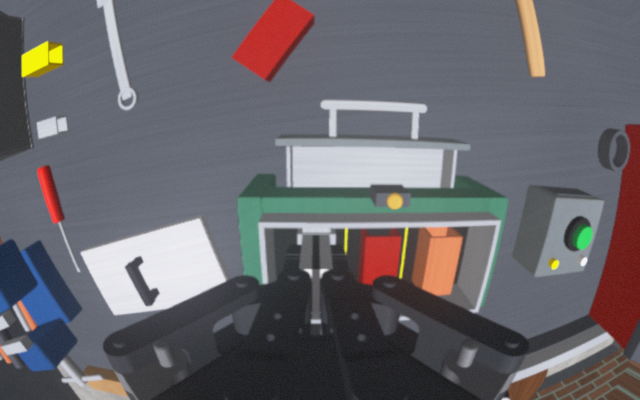

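```bash
cat > mach.py <<'E'
from h import *
M=np.array([.590,.0065]); Y=np.radians(-6.8)
def w(x,y): return M+np.array([np.cos(Y)*x-np.sin(Y)*y,np.sin(Y)*x+np.cos(Y)*y])
def inv(p): d=np.array(p[:2])-M; return np.array([np.cos(Y)*d[0]+np.sin(Y)*d[1],-np.sin(Y)*d[0]+np.cos(Y)*d[1]])
E
python3 - <<'E'
from mach import *
import pickle
np.set_printoptions(precision=4,suppress=True)
d,T=pickle.load(open('w6.pkl','rb'))
L=[((259,221),.13,(-.055,-.115)),((500,221),.13,(-.055,.115)),((240.5,197),.105,(-.07,-.14)),((506,197),.105,(-.07,.14))]
A=np.array([plane(d,*p,z)[:2] for p,z,_ in L]);B=np.array([m for *_,m in L])
ca,cb=A.mean(0),B.mean(0); U,_,V=np.linalg.svd((B-cb).T@(A-ca)); Rm=(V.T@U.T); print(ca-Rm@cb,np.degrees(np.arctan2(Rm[1,0],Rm[0,0])));print(A-(B@Rm.T+ca-Rm@cb))
a=plane(d,323,104,.04);b=plane(d,425,108,.04); print('handle',a,b,inv(a),inv(b))
a=plane(d,277,141,.061);b=plane(d,469,146,.061); print('front',inv(a),inv(b))
hx=inv(plane(d,374,106,.04))[0]; print(hx)
p=w(hx-.027,.045); print(p,np.hypot(*p)); go([*p,.1],173.2)
E
```

```text
[0.5888 0.0061] -7.107475401853033
[[-0.0004  0.0012]
 [ 0.001  -0.0008]
 [ 0.001   0.0046]
 [-0.0015 -0.005 ]]
handle [ 0.4283 -0.0321  0.04  ] [0.4421 0.0813 0.04  ] [-0.156  -0.0575] [-0.1557  0.0567]
front [-0.1182 -0.105 ] [-0.1174  0.1051]
-0.15493042767813062
[0.4147 0.0727] 0.42100635158393385
at [ 0.5034 -0.0486  0.2331] t 19.6 turn [0.1 0.1 0.1] rows 5
shift, now axes [102.5 109.9 133.1]  goal axes [102.5 110.  133.1]
[0. 0. 0.] [20.5 22.  26.6]
[0. 0. 0.] [20.5 22.  26.6]
[0. 0. 0.] [20.5 22.  26.6]
[0. 0. 0.] [20.5 22.  26.6]
[0. 0. 0.] [20.5 22.  26.6]
```

play_rows --targets '[0,2,0,20.5,22,26,0,0,2,0,20.5,22,26,0,0,2,0,20.5,22,26,0,0,2,0,20.5,22,26,0,0,2,0,20.5,22,26,0,0,0,0,0,0,0,0,0,0,0,0,0,0,0]'

```text
time: 20.3
ee_pos: [0.4054, 0.0752, 0.1096]
orientation: [-0.088, 0.057, 0.994, 0.006]
force: [0.3, 0.4, -0.2]
width: 0.0002
grasp_force: 0.0
```

```bash
python3 - <<'E'
from mach import *
s=monitor.get_state();print(s['qpos'].round(3),inv(s['ee_pos']),s['ee_pos'])
q=R.from_quat(s['orientation'],scalar_first=True); p=np.array([*w(-.155-.027,.045),.036]); print(q.inv().apply(p-s['ee_pos'])*1000, q.as_matrix()[:,2])
E
```

```text
[ 0.115  0.626 -0.465  2.113  0.326  0.647  0.883] [-0.19142194  0.04632099] [0.4054092  0.07516026 0.10958527]
[-22.15353812  -1.50702371  70.79731656] [-0.17369319  0.02202785 -0.98455343]
```

play_rows --targets '[0,0,0,-5,-0.5,24,0,0,0,0,-5,-0.5,24,0,0,0,0,-4,-0.5,24,0,0,0,0,0,0,0,0,0,0,0,0,0,0,0]'

```text
time: 20.8
ee_pos: [0.4067, 0.0728, 0.0373]
orientation: [-0.087, 0.058, 0.994, 0.006]
force: [-0.1, -0.7, 0.4]
width: -0.0002
grasp_force: 0.0
```

```bash
python3 - <<'E'
from mach import *
s=monitor.get_state();print(s['qpos'].round(3),inv(s['ee_pos']),s['ee_pos'],s['force'])
q=R.from_quat(s['orientation'],scalar_first=True); 
for x in (-.155-.017,-.131): p=np.array([*w(x,.045),.036]); print(q.inv().apply(p-s['ee_pos'])*1000)
E
```

```text
[ 0.051  0.757 -0.369  2.146  0.419  0.476  0.818] [-0.18984832  0.04409474] [0.40670816 0.07276335 0.03726256] [-0.07076171 -0.68080132  0.38769911]
[-17.79786141   0.87424257  -1.85685469]
[-58.17408225   0.80774722  -8.98120515]
```

play_rows --targets '[0,0,0,-10,0,-1.5,0,0,0,0,-9,0,-1.5,0,0,0,0,-8,0,-1.2,0,0,0,0,-8,0,-1.2,0,0,0,0,-8,0,-1.2,0,0,0,0,-6,0,-1,0,0,0,0,-4,0,-0.6,0,0,0,0,0,0,0,0]'

```text
time: 21.6
ee_pos: [0.4598, 0.0671, 0.0353]
orientation: [-0.087, 0.058, 0.995, 0.006]
force: [0.0, -0.8, -0.3]
width: -0.0001
grasp_force: 0.0
```

play_rows --targets '[0,0,0,-2,0,-0.3,0,0,0,0,-2,0,-0.3,0]'

```text
time: 21.8
ee_pos: [0.4623, 0.0667, 0.0354]
orientation: [-0.088, 0.057, 0.994, 0.006]
force: [-0.6, -0.4, 0.6]
width: 0.0001
grasp_force: 0.7
```

play_rows --targets '[0,0,0,-2,0,-0.3,0,0,0,0,-2,0,-0.3,0,0,0,0,0,0,0,0]'

```text
time: 22.1
ee_pos: [0.4657, 0.0663, 0.0353]
orientation: [-0.089, 0.057, 0.994, 0.006]
force: [-4.5, 0.8, 1.4]
width: 0.0002
grasp_force: 2.1
```

```bash
python3 - <<'E'
from mach import *
d=grab('wrist','w7.png'); s=monitor.get_state(); print(inv(s['ee_pos']),s['force']); grab('top','t7.png')
E
```

```text
[-0.13049649  0.04464684] [-4.26988903  0.83999339  1.89242527]
```

View pics/w7.png

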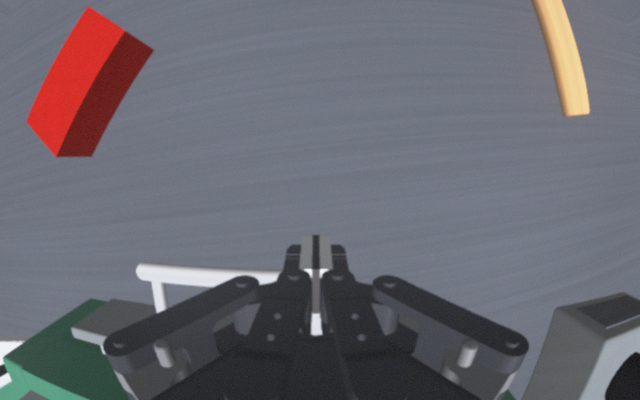

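play_rows --targets '[0,0,0,-2.5,0,-0.4,0,0,0,0,0,0,0,0]'

```text
time: 22.4
ee_pos: [0.4659, 0.0662, 0.0353]
orientation: [-0.091, 0.057, 0.994, 0.005]
force: [-8.3, 2.7, 4.0]
width: 0.0002
grasp_force: 4.7
```

play_rows --targets '[0,0,0,20,0,3,0,0,0,0,0,0,-40,0,0,-2.5,0,0,0,-45,0,0,-2.5,0,0,0,-45,0.3,0,-2.5,0,0,0,-45,0.5,0,-2.5,0,0,0,0,0.7,0,0,0,0,0,0,0.7]'

```text
time: 23.1
ee_pos: [0.4748, 0.0651, 0.2109]
orientation: [0.002, 0.058, 0.998, 0.001]
force: [-0.8, -0.2, -0.4]
width: 0.0581
grasp_force: 0.0
```

```bash
python3 - <<'E'
from mach import *
T=grab('top'); f=T['frame']
cv2.imwrite('pics/t8.png',np.hstack([cv2.resize(f[150:230,250:390],None,fx=2.8,fy=2.8),cv2.resize(f[140:220,370:510],None,fx=2.8,fy=2.8)]))
r,c=blob(T,(0,0,195),(180,40,255),(376,140,475,210),.018)
s=monitor.get_state(); print(s['force'],s['ee_pos'],s['time'])
E
```

```text
c [ 630.4 -318.1] size [128.2 248.9] long yaw -81.0 px [382. 152.] [466. 201.]
[ 0.42038885 -1.13680092  0.6017698 ] [0.47441145 0.06481723 0.20980498] 23.15
```

View pics/t8.png

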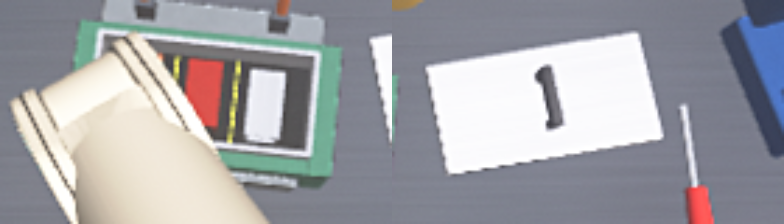

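```bash
python3 - <<'E'
from mach import *
go([.6285,-.318,.2],189,9)
E
```

```text
at [0.4744 0.0648 0.2098] t 23.1 turn [  0.1   0.1 -15.6] rows 9
shift, now axes [-197.2 -362.5    9.4]  goal axes [ -92.3 -402.2    9.8]
[ 0.   0.  -1.7] [-21.9 -40.3   1. ]
[ 0.   0.  -1.7] [-20.7 -40.9   1. ]
[ 0.   0.  -1.7] [-19.4 -41.5   1.1]
[ 0.   0.  -1.7] [-18.2 -42.1   1.1]
[ 0.   0.  -1.7] [-16.9 -42.6   1.1]
[ 0.   0.  -1.7] [-15.6 -43.1   1.1]
[ 0.   0.  -1.7] [-14.3 -43.6   1.1]
[ 0.   0.  -1.7] [-12.9 -44.    1.1]
[ 0.   0.  -1.7] [-11.6 -44.4   1.1]
```

play_rows --targets '[0,0,-1.9,-22,-40,0,0.7,0,0,-1.9,-21,-41,0,0.7,0,0,-1.9,-19.5,-41.5,0,0.7,0,0,-1.9,-18,-42,0,0.7,0,0,-2,-17,-42.5,0,0.7,0,0,-2,-15.5,-43,0,0.7,0,0,-2,-14,-43.5,0,0.7,0,0,-2,-13,-44,0,0.7]'

```text
time: 23.95
ee_pos: [0.615, -0.2756, 0.2062]
orientation: [-0.001, -0.078, 0.997, 0.002]
force: [1.1, -0.2, -0.5]
width: 0.0598
grasp_force: 0.0
```

```bash
python3 - <<'E'
from mach import *
go([.6285,-.318,.2],189)
E
```

```text
at [ 0.615  -0.2756  0.2062] t 23.9 turn [ 0.2 -0.2  0. ] rows 1
shift, now axes [ -6.8 -44.    6. ]  goal axes [ -6.7 -44.    6.2]
[ 0.2 -0.2  0. ] [ -6.8 -44.    6. ]
```

play_rows --targets '[0,0,0,-7,-43,20,0.7,0,0,0,0,0,0,0.7,0,0,0,0,0,0,0.7,0,0,0,0,0,0,0.7]'

```text
time: 24.35
ee_pos: [0.6285, -0.3128, 0.1871]
orientation: [-0.001, -0.079, 0.997, 0.002]
force: [0.0, 1.4, 0.2]
width: 0.0599
grasp_force: 0.0
```

```bash
python3 - <<'E'
from mach import *
import pickle
d=grab('wrist'); T=grab('top'); S=grab('scene'); pickle.dump((d,T,S),open('w9.pkl','wb'))
def dark(d,roi,z):
    g=cv2.cvtColor(d['frame'],cv2.COLOR_BGR2GRAY); x0,y0,x1,y1=roi; m=np.zeros_like(g); m[y0:y1,x0:x1]=(g[y0:y1,x0:x1]<90)*255
    c=max(cv2.findContours(m,0,cv2.CHAIN_APPROX_NONE)[0],key=cv2.contourArea)[:,0].astype(float)
    r=cv2.minAreaRect(np.float32([plane(d,u,v,z)[:2]*1000 for u,v in c])); print(r,c.min(0),c.max(0)); return c
p=[proj(d,[.6285+a*.0346,-.318+a*.0055,.052]) for a in(-1,0,1)]; print('expect',p)
u,v=p[1]; 
c=dark(d,(int(u-40),int(v-60),int(u+40),int(v+60)),.052)
u,v=proj(T,[.6285,-.318,.052]); dark(T,(int(u-15),int(v-20),int(u+15),int(v+20)),.052)
h=cv2.cvtColor(d['frame'],cv2.COLOR_BGR2HSV); m=cv2.inRange(h,(0,0,185),(180,45,255))
print([ (r,np.where(m[r])[0][[0,-1]].tolist()) for r in range(60,260,20) if m[r].any()])
go([.6285,-.318,.03],189)
E
```

```text
expect [(np.float64(308.7940171967575), np.float64(146.59286694433115)), (np.float64(309.0008203979627), np.float64(184.20249051057695)), (np.float64(309.2537376720777), np.float64(219.64877842136082))]
((648.7468872070312, -315.4369201660156), (23.865089416503906, 10.468990325927734), 8.903635025024414) [303. 193.] [314. 217.]
((645.0197143554688, -331.2169189453125), (61.827335357666016, 104.76506042480469), 86.0294189453125) [421. 153.] [441. 185.]
[(80, [170, 172]), (100, [169, 580]), (120, [168, 606]), (140, [167, 597]), (160, [195, 623]), (180, [197, 592]), (200, [0, 585]), (220, [201, 577]), (240, [0, 542])]
at [ 0.6289 -0.3128  0.1887] t 24.5 turn [0.1 0.  0.1] rows 4
shift, now axes [  1.3  -5.5 158.7]  goal axes [  1.3  -5.1 158.7]
[0. 0. 0.] [ 0.3 -1.4 39.7]
[0. 0. 0.] [ 0.3 -1.3 39.7]
[0. 0. 0.] [ 0.3 -1.3 39.7]
[0. 0. 0.] [ 0.3 -1.3 39.7]
```

```bash
python3 - <<'E'
from mach import *
import pickle
d,T,S=pickle.load(open('w9.pkl','rb'))
g=cv2.cvtColor(d['frame'],cv2.COLOR_BGR2GRAY)
print(g[110:235:2,309].tolist())
for v in (150,165,180,200,215): print(v,g[v,270:350:2].tolist())
for v in (100,300): pass
print('lid side edges row 180', g[180,180:215:3].tolist(), [int(x) for x in g[180,400:560:8]])
E
```

```text
[111, 113, 111, 202, 225, 223, 226, 226, 224, 223, 221, 223, 225, 223, 224, 226, 225, 223, 124, 81, 92, 96, 97, 98, 95, 96, 94, 96, 96, 97, 93, 97, 97, 93, 93, 95, 92, 92, 93, 90, 91, 92, 92, 90, 91, 90, 89, 91, 87, 87, 86, 86, 87, 85, 94, 193, 225, 226, 225, 223, 221, 212, 126]
150 [226, 226, 225, 225, 227, 226, 226, 227, 226, 225, 225, 225, 226, 226, 224, 207, 108, 97, 97, 91, 90, 90, 88, 179, 223, 224, 225, 225, 226, 225, 226, 225, 223, 224, 225, 224, 225, 224, 224, 225]
165 [225, 225, 224, 225, 224, 225, 224, 225, 223, 224, 223, 224, 224, 223, 226, 215, 111, 102, 100, 98, 95, 92, 90, 176, 223, 224, 226, 225, 225, 225, 226, 226, 226, 226, 226, 225, 225, 226, 226, 227]
180 [230, 229, 229, 230, 230, 229, 228, 229, 228, 229, 229, 229, 229, 231, 230, 220, 111, 97, 98, 93, 92, 89, 92, 181, 228, 229, 228, 229, 228, 229, 229, 229, 230, 230, 230, 229, 228, 230, 230, 231]
200 [225, 224, 224, 224, 225, 225, 224, 223, 224, 225, 223, 225, 224, 225, 224, 218, 112, 93, 95, 91, 87, 86, 88, 175, 224, 225, 224, 226, 224, 225, 226, 226, 226, 226, 226, 227, 226, 225, 228, 226]
215 [228, 226, 227, 227, 226, 226, 226, 225, 227, 227, 226, 225, 226, 225, 226, 217, 123, 88, 87, 89, 85, 85, 88, 174, 222, 225, 224, 226, 225, 224, 225, 225, 226, 224, 226, 225, 224, 224, 225, 224]
lid side edges row 180 [106, 106, 108, 106, 109, 116, 224, 225, 225, 226, 226, 225] [229, 230, 228, 127, 111, 108, 106, 107, 97, 75, 68, 52, 47, 76, 71, 75, 119, 117, 119, 118]
```

```bash
python3 - <<'E'
from mach import *
import pickle
d,T,S=pickle.load(open('w9.pkl','rb'))
a,b=plane(d,308,146.5,.052),plane(d,308,219,.052); print(a,b,(a+b)/2,np.linalg.norm(a-b))
e=plane(d,308,116,.018); print('edge',e)
ax=np.array([np.cos(np.radians(9)),np.sin(np.radians(9))]); print('centre from edge',e[:2]+.063*ax)
m=(a+b)/2
print('S check',proj(S,m),proj(T,m))
go([m[0],m[1],.0255],189)
E
```

```text
[ 0.59392614 -0.32422056  0.052     ] [ 0.66262973 -0.31378717  0.052     ] [ 0.62827793 -0.31900387  0.052     ] 0.06949129193431496
edge [ 0.56769037 -0.32899428  0.018     ]
centre from edge [ 0.62991474 -0.31913891]
S check (np.float64(241.82057504913809), np.float64(290.9322879595887)) (np.float64(427.3791187769177), np.float64(174.04533251294998))
at [ 0.6289 -0.3128  0.1887] t 24.5 turn [0.1 0.  0.1] rows 4
shift, now axes [  1.7  -6.4 163.2]  goal axes [  1.6  -6.1 163.2]
[0. 0. 0.] [ 0.4 -1.6 40.8]
[0. 0. 0.] [ 0.4 -1.6 40.8]
[0. 0. 0.] [ 0.4 -1.6 40.8]
[0. 0. 0.] [ 0.4 -1.5 40.8]
```

play_rows --targets '[0,0,0,0.5,-1.6,40,0.7,0,0,0,0.5,-1.6,40,0.7,0,0,0,0.3,-1.6,40,0.7,0,0,0,0.2,-1.4,38,0.7,0,0,0,0,0,5,0.7,0,0,0,0,0,0,0.4,0,0,0,0,0,0,0.2,0,0,0,0,0,0,0]'

```text
time: 25.3
ee_pos: [0.6297, -0.3205, 0.028]
orientation: [0.002, -0.078, 0.997, 0.0]
force: [-2.0, 6.3, 4.7]
width: 0.0165
grasp_force: 1.4
```

play_rows --targets '[0,0,0,0,0,0,0,0,0,0,0,0,0,0,0,0,0,0,0,0,0]'

```text
time: 25.6
ee_pos: [0.6298, -0.3204, 0.0282]
orientation: [0.002, -0.078, 0.997, 0.0]
force: [-0.3, 0.6, 7.4]
width: 0.0126
grasp_force: 61.0
```

```bash
python3 - <<'E'
from mach import *
go([.6285,-.319,.0255],189); s=monitor.get_state(); print(s['force'],s['width'],s['grasp_force'],s['wrist_torque'])
E
```

```text
at [ 0.6298 -0.3204  0.0282] t 25.6 turn [ 0.   0.2 -0. ] rows 1
shift, now axes [1.  1.6 2.7]  goal axes [1.  1.6 2.7]
[ 0.   0.2 -0. ] [1.  1.6 2.7]
[-0.29161588  0.61871232  7.44117195] 0.01264554025246375 61.011775732040405 [ 0.24799051  0.12483489 -0.04671297]
```

play_rows --targets '[0,0,0,0,0,-10,0,0,0,0,0,0,-25,0,0,0,0,0,0,-35,0,0,0,0,0,0,-40,0,0,0,0,0,0,-40,0,0,0,0,0,0,-40,0,0,0,0,0,0,-15,0,0,0,0,0,0,0,0]'

```text
time: 26.4
ee_pos: [0.629, -0.3213, 0.2328]
orientation: [0.002, -0.078, 0.997, -0.0]
force: [0.7, -0.4, -4.4]
width: 0.0128
grasp_force: 59.6
```

```bash
python3 - <<'E'
from mach import *
import pickle
d=grab('wrist'); pickle.dump(d,open('w10.pkl','wb'))
s=monitor.get_state(); print(s['force'],s['width'],s['wrist_torque'])
M=np.array([.589,.0063])
g=cv2.cvtColor(d['frame'],cv2.COLOR_BGR2GRAY)
for u in (200,250,309,370,420): print(u,[ (110+i,int(x)) for i,x in enumerate(g[60:180:3,u])][0], g[60:180:3,u].tolist())
go([.545,.011,.235],173,8)
E
```

```text
[-0.7633168  -0.10494459 -4.29218478] 0.013055903519500891 [ 0.01534141 -0.0156066  -0.00985683]
200 (110, 66) [66, 64, 54, 54, 75, 76, 77, 77, 74, 75, 79, 77, 80, 78, 77, 78, 79, 79, 79, 81, 81, 81, 88, 168, 179, 178, 177, 182, 178, 181, 180, 176, 179, 182, 181, 179, 178, 181, 180, 181]
250 (110, 76) [76, 73, 76, 71, 75, 76, 77, 75, 76, 76, 76, 75, 77, 80, 75, 78, 80, 78, 82, 81, 79, 86, 145, 180, 180, 177, 181, 183, 178, 182, 175, 177, 179, 180, 181, 176, 178, 180, 182, 181]
309 (110, 75) [75, 74, 75, 73, 78, 78, 74, 78, 78, 79, 80, 78, 74, 82, 81, 81, 82, 83, 85, 83, 86, 97, 174, 176, 175, 177, 178, 177, 180, 177, 174, 174, 176, 179, 177, 175, 177, 177, 182, 178]
370 (110, 76) [76, 76, 75, 75, 77, 76, 75, 76, 75, 78, 77, 80, 80, 80, 80, 81, 80, 80, 82, 82, 84, 87, 165, 177, 176, 174, 177, 177, 177, 178, 178, 176, 176, 178, 180, 177, 176, 178, 181, 178]
420 (110, 76) [76, 75, 74, 77, 77, 78, 77, 80, 79, 81, 79, 77, 84, 82, 81, 81, 81, 83, 84, 81, 83, 87, 97, 176, 176, 175, 177, 177, 176, 178, 181, 177, 176, 178, 183, 182, 178, 176, 183, 178]
at [ 0.6276 -0.3209  0.23  ] t 26.4 turn [ 0.1 -0.1 16. ] rows 8
shift, now axes [ 29.8 340.7  -4.4]  goal axes [122.4 319.4  -5. ]
[ 0. -0.  2.] [ 3.7 42.6 -0.6]
[ 0. -0.  2.] [ 5.2 42.4 -0.6]
[ 0. -0.  2.] [ 6.7 42.2 -0.6]
[ 0. -0.  2.] [ 8.1 42.  -0.6]
[ 0. -0.  2.] [ 9.6 41.7 -0.6]
[ 0. -0.  2.] [11.1 41.3 -0.6]
[ 0. -0.  2.] [12.5 40.9 -0.6]
[ 0. -0.  2.] [13.9 40.4 -0.6]
```

play_rows --targets '[0,0,2,3.5,42.5,-1,0,0,0,2,5,42.5,-1,0,0,0,2,6.5,42,-1,0,0,0,2,8,42,-1,0,0,0,2,9.5,41.5,-1,0,0,0,2,11,41.5,-1,0,0,0,2,12.5,41,-1,0,0,0,2,14,40.5,0,0]'

```text
time: 27.25
ee_pos: [0.5438, 0.0122, 0.2352]
orientation: [-0.003, 0.062, 0.998, 0.001]
force: [1.5, 0.6, -2.9]
width: 0.0128
grasp_force: 59.7
```

```bash
python3 - <<'E'
from mach import *
import pickle
for i in range(4): grab('wrist')
d=grab('wrist'); s=monitor.get_state()
cv2.imwrite('pics/w11.png',d['frame']); pickle.dump((d,s),open('w11.pkl','wb'))
print(s['ee_pos'],s['orientation'],s['force'],s['width'])
q=R.from_quat(s['orientation'],scalar_first=True)
g=cv2.GaussianBlur(cv2.cvtColor(d['frame'],cv2.COLOR_BGR2GRAY),(3,3),0).astype(int)
# lid held edge: in tool coords
for u in range(120,520,40):
    col=g[100:150,u]; print(u,100+np.argmax(np.diff(col)), np.diff(col).max(), end=' | ')
    o,w_=ray(d,u,100+np.argmax(np.diff(col))+.5); z=s['ee_pos'][2]-.010; p=o+w_*(z-o[2])/w_[2]; print((q.inv().apply(p-s['ee_pos'])*1000).round(1))
E
```

```text
[0.54501476 0.01036732 0.23586085] [-2.45966324e-03  6.10102717e-02  9.98134071e-01  2.71827004e-04] [ 1.02743378 -0.98071232 -3.49116761] 0.012741434639005778
120 133 26 | [  63.7 -109.1   10.3]
160 130 25 | [ 63.4 -81.5  10.3]
200 127 28 | [ 63.6 -57.5  10.3]
240 125 27 | [ 63.7 -35.9  10.3]
280 124 28 | [ 63.7 -15.6  10.3]
320 124 26 | [63.6  4.1 10.3]
360 125 25 | [63.3 23.9 10.3]
400 126 29 | [63.5 44.5 10.3]
440 128 29 | [63.6 66.5 10.3]
480 131 30 | [63.6 91.1 10.3]
```

View pics/w11.png

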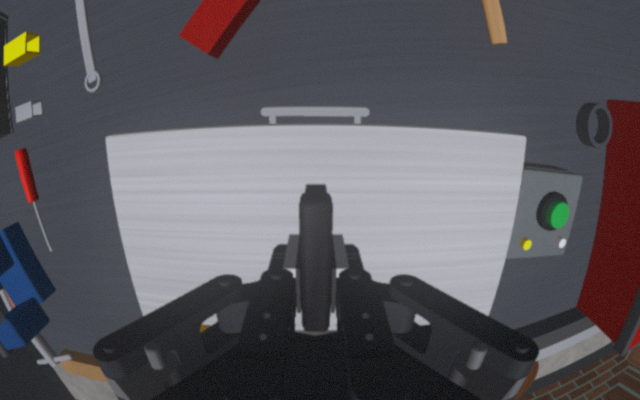

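```bash
python3 - <<'E'
from mach import *
import pickle
d,s=pickle.load(open('w11.pkl','rb'))
g=cv2.GaussianBlur(cv2.cvtColor(d['frame'],cv2.COLOR_BGR2GRAY),(3,3),0).astype(int)
r=g[112,250:385]; on=np.where(r>130)[0]+250; print(on[0],on[-1])
a,b=plane(d,on[0],112,.038),plane(d,on[-1],112.5,.038); print(a,b,np.linalg.norm(a-b),'mach',inv(a),inv(b), 'yaw',np.degrees(np.arctan2(b[1]-a[1],b[0]-a[0]))-90)
q=R.from_quat(s['orientation'],scalar_first=True); print((q.apply([0,0,1])))
row=g[140]; 
for v in (145,160,180):
    dd=np.diff(g[v]); l=np.argmax(dd[90:160])+90; rr=np.argmin(dd[490:540])+490
    for u in(l+.5,rr+.5):
        o,w_=ray(d,u,v); z=s['ee_pos'][2]-.010; p=o+w_*(z-o[2])/w_[2]; print(v,u,(q.inv().apply(p-s['ee_pos'])*1000).round(1))
go([.589+.0006,.0063,.235],173)
E
```

```text
262 368
[ 0.46993395 -0.03787521  0.038     ] [0.4845052  0.07765522 0.038     ] 0.1164457070216494 mach [-0.11396725 -0.05827935] [-0.11317776  0.05816368] yaw -7.18846224480744
[-4.87697888e-03  8.42769032e-04 -9.99987752e-01]
145 105.5 [  57.8 -121.1   10.3]
145 525.5 [ 58.2 124.8  10.3]
160 107.5 [  48.8 -120.8   10.2]
160 523.5 [ 49.3 124.5  10.3]
180 109.5 [  36.7 -121.2   10.2]
180 520.5 [ 37.1 124.2  10.2]
at [0.545  0.0104 0.2359] t 27.5 turn [ 0.  -0.3  0. ] rows 1
shift, now axes [-44.8   1.4   0.6]  goal axes [-44.7   1.4   0.9]
[ 0.  -0.3  0. ] [-44.8   1.4   0.6]
```

play_rows --targets '[0,-0.3,0,-15,0,5,0,0,0,0,-15,0,15,0,0,0,0,-15,0.5,20,0,0,0,0,0,0,15,0,0,0,0,0,0,10,0,0,0,0,0,0,0,0,0,0,0,0,0,0,0,0,0,0,0,0,0,0]'

```text
time: 28.3
ee_pos: [0.5919, 0.0061, 0.1737]
orientation: [0.003, 0.061, 0.998, 0.001]
force: [1.0, 0.2, -3.0]
width: 0.0128
grasp_force: 59.7
```

```bash
python3 - <<'E'
from mach import *
go([.5898,.0053,.148],173); s=monitor.get_state(); print(s['force'],s['width'])
E
```

```text
at [0.5919 0.0061 0.1737] t 28.3 turn [ 0.1  0.3 -0. ] rows 1
shift, now axes [ 2.1 -1.1 25.7]  goal axes [ 2.  -1.1 25.7]
[ 0.1  0.3 -0. ] [ 2.1 -1.1 25.7]
[ 0.98340559  0.23631946 -2.95848061] 0.012830330719694484
```

play_rows --targets '[0,0.3,0,2,-1,8,0,0,0,0,0,0,0,0,0,0,0,0,0,0,0,0,0,0,0,0,3,0,0,0,0,0,0,3,0,0,0,0,0,0,3,0,0,0,0,0,0,0,0]'

```text
time: 29.0
ee_pos: [0.5888, 0.0055, 0.1554]
orientation: [-0.001, 0.061, 0.998, 0.001]
force: [-0.2, 1.1, -3.7]
width: 0.0126
grasp_force: 59.8
```

play_rows --targets '[0,0,0,0,0,3,0,0,0,0,0,0,3,0,0,0,0,0,0,2,0,0,0,0,0,0,0,0]'

```text
time: 29.4
ee_pos: [0.5889, 0.0055, 0.1475]
orientation: [-0.001, 0.061, 0.998, 0.001]
force: [-0.6, 0.0, -4.1]
width: 0.013
grasp_force: 59.8
```

```bash
python3 - <<'E'
from mach import *
go([.5898,.0053,.144],173); s=monitor.get_state(); print(s['force'],s['width'])
E
```

```text
at [0.5889 0.0055 0.1475] t 29.4 turn [ 0.1 -0.1 -0. ] rows 1
shift, now axes [-0.9 -0.1  3.5]  goal axes [-0.9 -0.1  3.5]
[ 0.1 -0.1 -0. ] [-0.9 -0.1  3.5]
[-0.63226757  0.00675473 -4.14121491] 0.01298401467817717
```

play_rows --targets '[0,0,0,0,0,2,0,0,0,0,0,0,2,0,0,0,0,0,0,1,0,0,0,0,0,0,0,0]'

```text
time: 29.8
ee_pos: [0.5893, 0.0056, 0.1441]
orientation: [-0.0, 0.061, 0.998, 0.001]
force: [-2.9, -1.1, 6.4]
width: 0.0127
grasp_force: 61.1
```

play_rows --targets '[0,0,0,0,0,0,0.4,0,0,0,0,0,0,0.5,0,0,0,0,0,0,0.5,0,0,0,0,0,0,0.5,0,0,0,0,0,-20,0.5,0,0,0,0,0,-40,0.5,0,0,0,20,0,-20,0.3,0,0,0,30,0,0,0]'

```text
time: 30.6
ee_pos: [0.5426, 0.0121, 0.2259]
orientation: [0.003, 0.062, 0.998, 0.002]
force: [-0.3, -0.8, -1.1]
width: 0.0142
grasp_force: 0.0
```

```bash
python3 - <<'E'
from mach import *
import pickle
for i in range(3): grab('wrist')
d=grab('wrist','w12.png'); S=grab('scene','s12.png'); T=grab('top','t12.png'); s=monitor.get_state(); print(s['ee_pos'],s['orientation'],s['force'],s['width'])
pickle.dump((d,T,S,s),open('w12.pkl','wb'))
g=cv2.GaussianBlur(cv2.cvtColor(d['frame'],cv2.COLOR_BGR2GRAY),(3,3),0).astype(int)
r,c=blob(d,(0,0,160),(180,45,255),(0,60,640,399),.134)
for u in range(180,460,40):
    col=np.diff(g[90:240,u]); v=90+np.argmax(col)+.5; print(u,v,col.max(),(inv(plane(d,u,v,.134))*1000).round(1))
for v in (200,220,240):
    dd=np.diff(g[v]); print(v,[(i,int(dd[i])) for i in np.argsort(-abs(dd))[:8]])
E
```

```text
[0.54055404 0.01133363 0.22289628] [-1.17942093e-04  6.15428721e-02  9.98103867e-01  1.06413987e-03] [-0.13723892  0.0761739   0.03673982] 0.00018629874495959168
c [581.3   6.7] size [246.2 110.7] long yaw 83.0 px [170. 185.] [461. 297.]
180 185.5 32 [ -64.3 -112.9]
220 185.5 32 [-63.9 -77.1]
260 184.5 32 [-64.4 -44.1]
300 184.5 33 [-64.2 -12.6]
340 184.5 33 [-64.1  18.4]
380 184.5 34 [-64.  50.]
420 185.5 37 [-63.3  83.5]
200 [(np.int64(460), -41), (np.int64(170), 38), (np.int64(171), 33), (np.int64(459), -28), (np.int64(461), -28), (np.int64(551), -21), (np.int64(169), 21), (np.int64(552), -20)]
220 [(np.int64(173), 41), (np.int64(457), -40), (np.int64(541), -33), (np.int64(458), -29), (np.int64(174), 29), (np.int64(172), 27), (np.int64(456), -27), (np.int64(35), -26)]
240 [(np.int64(301), -37), (np.int64(454), -37), (np.int64(329), 36), (np.int64(176), 35), (np.int64(177), 34), (np.int64(453), -33), (np.int64(328), 29), (np.int64(302), -29)]
```

```bash
sed -i 's/M=np.array.*/M=np.array([.5893,.0064]); Y=np.radians(-7.0)/' mach.py; python3 - <<'E'
from mach import *
go([*w(.15,0),.365],173)
T=grab('top');S=grab('scene')
for D in (T,S):
    h=cv2.cvtColor(D['frame'],cv2.COLOR_BGR2HSV); m=cv2.inRange(h,(8,150,140),(18,255,255)); x0,y0,x1,y1=(285,105,370,165) if D is T else (320,170,400,260)
    z=np.zeros_like(m); z[y0:y1,x0:x1]=m[y0:y1,x0:x1]; c=np.vstack([k for k in cv2.findContours(z,0,cv2.CHAIN_APPROX_NONE)[0] if cv2.contourArea(k)>10]); print(cv2.boundingRect(c))
for a in (1.62,1.67,1.72): 
  for y in(-.07,.07): print(a,y,proj(T,[*w(.088-.168*np.cos(a),y),.143+.168*np.sin(a)]),proj(S,[*w(.088-.168*np.cos(a),y),.143+.168*np.sin(a)]))
E
```

```text
at [0.5406 0.0113 0.2229] t 30.9 turn [ 0.1 -0.  -0.1] rows 6
shift, now axes [-198.9    1.5 -142.2]  goal axes [-199.     1.  -142.1]
[ 0. -0. -0.] [-33.2   0.3 -23.7]
[ 0. -0. -0.] [-33.2   0.2 -23.7]
[ 0. -0. -0.] [-33.2   0.2 -23.7]
[ 0. -0. -0.] [-33.2   0.2 -23.7]
[ 0. -0. -0.] [-33.2   0.2 -23.7]
[ 0. -0. -0.] [-33.2   0.2 -23.7]
(297, 119, 62, 11)
(329, 182, 60, 60)
1.62 -0.07 (np.float64(356.0867971004882), np.float64(130.76499634354548)) (np.float64(332.0400837798618), np.float64(196.6887857788065))
1.62 0.07 (np.float64(298.52118504312364), np.float64(124.7323367268913)) (np.float64(384.5537686028995), np.float64(179.68150424113543))
1.67 -0.07 (np.float64(356.38401695285955), np.float64(127.57401781495685)) (np.float64(333.5673265453308), np.float64(199.20037975466988))
1.67 0.07 (np.float64(298.95104276901907), np.float64(121.56732885655984)) (np.float64(386.25952439423173), np.float64(182.02171182561946))
1.72 -0.07 (np.float64(356.6610648986984), np.float64(124.47746122064865)) (np.float64(335.0990393893888), np.float64(201.8509705155122))
1.72 0.07 (np.float64(299.3863017110553), np.float64(118.49899531066363)) (np.float64(387.9553401652885), np.float64(184.49929692252402))
```

play_rows --targets '[0,0,0,0,0,-45,0,0,0,0,0,0,-48,0,0,0,0,0,0,-48,0,0,0,0,-20,0,-2,0,0,0,0,-40,0.5,0,0,0,0,0,-45,0.5,0,0,0,0,0,-45,0.5,0,0,0,0,0,-45,0,0,0]'

```text
time: 31.8
ee_pos: [0.7354, -0.0118, 0.3652]
orientation: [-0.001, 0.062, 0.998, 0.001]
force: [0.6, 0.4, 1.0]
width: 0.0
grasp_force: 0.0
```

```bash
python3 - <<'E'
from mach import *
go([*w(.145,0),.293],173); s=monitor.get_state(); print(inv(s['ee_pos']),s['force'],s['qpos'].round(2))
E
```

```text
at [ 0.7354 -0.0118  0.3652] t 31.8 turn [ 0.1 -0.1 -0.1] rows 2
shift, now axes [ 2.2  0.1 72.2]  goal axes [ 2.3  0.2 72.2]
[ 0. -0. -0.] [ 1.1  0.  36.1]
[ 0. -0. -0.] [ 1.1  0.1 36.1]
[ 0.14726798 -0.00020877] [0.62006799 0.3878117  0.96664011] [ 0.19  0.73 -0.5   1.    0.32  1.48  1.22]
```

play_rows --targets '[0,0,0,0,0,38,0,0,0,0,0,0,38,0,0,0,0,0,0,0,0,0,0,0,10,0,0,0,0,0,0,12,0,0,0,0,0,0,15,0,0,0,0,0,0,15,0,0,0]'

```text
time: 32.5
ee_pos: [0.6834, -0.0047, 0.2925]
orientation: [0.002, 0.062, 0.998, 0.001]
force: [1.6, -0.2, 0.3]
width: -0.0005
grasp_force: 1.0
```

```bash
python3 - <<'E'
from mach import *
s=monitor.get_state(); print(inv(s['ee_pos']),s['ee_pos'],s['force'])
E
```

```text
[0.0947067  0.00049536] [ 0.68336114 -0.00465017  0.29254288] [ 1.58098073 -0.24914656  0.26215694]
```

play_rows --targets '[0,0,0,18,0,1.5,0,0,0,0,20,0,5,0,0,0,0,20,0,7,0,0,0,0,20,0,11,0,0,0,0,20,0,14,0,0,0,0,0,0,0,0]'

```text
time: 33.1
ee_pos: [0.5826, 0.0076, 0.2521]
orientation: [-0.001, 0.061, 0.998, 0.0]
force: [0.2, -0.4, -0.5]
width: 0.0002
grasp_force: 0.0
```

play_rows --targets '[0,0,0,15,0,15,0,0,0,0,15,0,17,0,0,0,0,0,0,0,0]'

```text
time: 33.4
ee_pos: [0.5562, 0.0112, 0.2197]
orientation: [0.001, 0.061, 0.998, 0.001]
force: [0.2, -0.8, 0.0]
width: 0.0001
grasp_force: 0.0
```

```bash
cat > bail.py <<'E'
from mach import *
def bail(n):
    T=grab('top','tb%s.png'%n);S=grab('scene','sb%s.png'%n);W=grab('wrist','wb%s.png'%n)
    for D in (T,S,W):
        h=cv2.cvtColor(D['frame'],cv2.COLOR_BGR2HSV); m=cv2.inRange(h,(6,140,100),(19,255,255))
        if D is T: m[:,:270]=0;m[:,380:]=0;m[:100]=0;m[225:]=0
        elif D is S: m[:,290:]&=255; m[:,:290]=0;m[:,405:]=0;m[:150]=0;m[280:]=0
        for k in cv2.findContours(m,0,cv2.CHAIN_APPROX_NONE)[0]:
            if cv2.contourArea(k)>8: print(D['name'],cv2.boundingRect(k),np.round(cv2.boxPoints(cv2.minAreaRect(k))).astype(int).tolist())
    for a in (0,.1,.3,.5,.7,1.):
        p=[[*w(.088-.168*np.cos(a),y),.143+.168*np.sin(a)] for y in (-.07,.07)]
        print(a,[np.round(proj(D,q)).astype(int).tolist() for D in (T,S,W) for q in p])
    s=monitor.get_state(); print(inv(s['ee_pos']),s['ee_pos'],s['force'])
E
python3 -c "
from bail import *
bail(1)"
```

```text
top (292, 162, 26, 32) [[280, 172], [298, 162], [317, 193], [300, 204]]
scene (307, 174, 24, 65) [[307, 174], [329, 174], [330, 238], [308, 238]]
scene (342, 165, 36, 58) [[341, 171], [354, 162], [389, 214], [376, 223]]
wrist (511, 367, 21, 33) [[511, 399], [523, 365], [536, 369], [523, 403]]
wrist (398, 314, 9, 10) [[396, 321], [400, 313], [407, 316], [403, 325]]
wrist (222, 314, 12, 11) [[221, 318], [231, 313], [235, 322], [225, 326]]
wrist (154, 220, 320, 74) [[154, 221], [473, 220], [473, 292], [154, 293]]
0 [[344, 212], [294, 206], [305, 199], [350, 185], [219, 144], [409, 143]]
0.1 [[345, 211], [294, 205], [305, 195], [350, 181], [212, 148], [416, 147]]
0.3 [[346, 207], [293, 201], [306, 188], [351, 174], [195, 167], [432, 166]]
0.5 [[347, 200], [293, 194], [307, 183], [354, 168], [176, 204], [451, 203]]
0.7 [[349, 191], [293, 185], [310, 179], [357, 165], [159, 262], [468, 262]]
1.0 [[351, 173], [294, 167], [315, 179], [365, 164], [150, 372], [477, 372]]
[-0.03339678  0.0007698 ] [0.55624597 0.01123411 0.22077615] [-0.60562365 -0.81743076  0.04621544]
```

play_rows --targets '[0,0,0,0,0,-45,0,0,0,0,12,0,0,0,0,0,0,14,0,0,0,0,0,0,0,0,0,0,0,0,0,0,0,15,0,0,0,0,4,0,10,0,0,0,0,4,0,10,0,0,0,0,0,0,0,0]'

```text
time: 34.35
ee_pos: [0.5167, 0.0161, 0.2277]
orientation: [-0.006, 0.061, 0.998, 0.001]
force: [-7.4, 1.3, 1.2]
width: -0.0
grasp_force: 3.9
```

```bash
python3 -c "
from mach import *
s=monitor.get_state(); print(inv(s['ee_pos']),s['ee_pos'],s['force'])"
```

```text
[-0.07328236  0.0008112 ] [0.51666274 0.01613603 0.22774127] [-7.4452921   1.33466839  1.17882276]
```

play_rows --targets '[0,0,0,4,0,-20,0,0,0,0,0,0,-20,0,0,0,0,0,0,0,0]'

```text
time: 34.65
ee_pos: [0.5193, 0.0162, 0.2718]
orientation: [0.002, 0.061, 0.998, 0.001]
force: [0.6, -0.0, -0.1]
width: 0.0
grasp_force: 0.0
```

```bash
python3 -c "
from bail import *
bail(2)"
```

```text
scene (306, 167, 72, 72) [[305, 182], [354, 162], [377, 221], [328, 241]]
wrist (504, 360, 26, 39) [[504, 397], [526, 359], [532, 362], [511, 401]]
wrist (0, 341, 7, 12) [[-3, 343], [0, 341], [7, 351], [4, 353]]
wrist (13, 290, 14, 23) [[11, 291], [15, 289], [27, 310], [24, 312]]
wrist (330, 234, 95, 47) [[327, 242], [349, 198], [427, 238], [405, 281]]
wrist (204, 234, 98, 48) [[201, 238], [282, 198], [304, 242], [224, 282]]
0 [[344, 212], [294, 206], [305, 199], [350, 185], [238, 180], [391, 179]]
0.1 [[345, 211], [294, 205], [305, 195], [350, 181], [233, 185], [396, 185]]
0.3 [[346, 207], [293, 201], [306, 188], [351, 174], [223, 204], [406, 204]]
0.5 [[347, 200], [293, 194], [307, 183], [354, 168], [213, 236], [416, 235]]
0.7 [[349, 191], [293, 185], [310, 179], [357, 165], [204, 280], [424, 280]]
1.0 [[351, 173], [294, 167], [315, 179], [365, 164], [200, 358], [429, 358]]
[-0.07284484  0.00021911] [0.51702484 0.01549503 0.26897436] [ 0.20590771 -0.06537564 -0.49196313]
```

play_rows --targets '[0,0,0,-12,0,0,0,0,0,0,0,0,15,0,0,0,0,0,0,14,0,0,0,0,1,0,10,0,0,0,0,3,0,11,0,0,0,0,0,0,0,0]'

```text
time: 35.4
ee_pos: [0.5237, 0.0148, 0.2179]
orientation: [-0.002, 0.061, 0.998, 0.001]
force: [-0.0, -0.5, -0.4]
width: 0.0003
grasp_force: 0.0
```

```bash
python3 -c "
from bail import *
bail(3)"
```

```text
top (292, 178, 15, 23) [[285, 183], [295, 178], [306, 200], [295, 205]]
scene (305, 170, 57, 36) [[304, 184], [355, 168], [362, 191], [311, 206]]
wrist (506, 377, 30, 23) [[505, 395], [526, 370], [537, 380], [515, 405]]
wrist (220, 315, 13, 14) [[218, 318], [230, 314], [234, 324], [221, 328]]
wrist (398, 314, 12, 13) [[396, 321], [400, 313], [410, 318], [406, 326]]
wrist (181, 230, 266, 62) [[181, 230], [446, 230], [446, 291], [181, 291]]
0 [[344, 212], [294, 206], [305, 199], [350, 185], [221, 185], [407, 185]]
0.1 [[345, 211], [294, 205], [305, 195], [350, 181], [215, 192], [413, 192]]
0.3 [[346, 207], [293, 201], [306, 188], [351, 174], [200, 217], [428, 217]]
0.5 [[347, 200], [293, 194], [307, 183], [354, 168], [184, 260], [443, 259]]
0.7 [[349, 191], [293, 185], [310, 179], [357, 165], [172, 318], [456, 318]]
1.0 [[351, 173], [294, 167], [315, 179], [365, 164], [169, 414], [458, 415]]
[-0.06443309  0.00071517] [0.52543434 0.01496225 0.21981249] [ 0.66092676 -0.16761663  0.14318115]
```

play_rows --targets '[0,0,0,4,0,10,0,0,0,0,4,0,10,0,0,0,0,3,0,10,0,0,0,0,2,0,10,0,0,0,0,1,0,8,0,0,0,0,0,0,0,0]'

```text
time: 36.15
ee_pos: [0.5098, 0.0165, 0.1701]
orientation: [-0.002, 0.061, 0.998, 0.001]
force: [-0.5, -0.2, -0.9]
width: -0.0002
grasp_force: 0.0
```

```bash
python3 -c "
from bail import *
bail(4)"
```

```text
top (292, 189, 12, 20) [[286, 193], [295, 189], [303, 208], [294, 212]]
top (348, 157, 4, 15) [[348, 157], [351, 157], [351, 171], [348, 171]]
top (298, 152, 6, 12) [[298, 163], [299, 152], [303, 152], [302, 163]]
top (374, 136, 6, 6) [[374, 136], [379, 136], [379, 141], [374, 141]]
scene (303, 179, 72, 58) [[303, 194], [358, 174], [375, 219], [319, 239]]
wrist (212, 323, 8, 10) [[210, 329], [217, 322], [222, 327], [215, 334]]
wrist (408, 320, 12, 14) [[406, 325], [412, 319], [422, 328], [416, 334]]
wrist (330, 232, 118, 62) [[325, 244], [351, 190], [458, 240], [433, 294]]
wrist (180, 232, 122, 64) [[169, 240], [280, 188], [306, 244], [195, 296]]
0 [[344, 212], [294, 206], [305, 199], [350, 185], [202, 227], [426, 226]]
0.1 [[345, 211], [294, 205], [305, 195], [350, 181], [192, 239], [435, 238]]
0.3 [[346, 207], [293, 201], [306, 188], [351, 174], [172, 277], [455, 277]]
0.5 [[347, 200], [293, 194], [307, 183], [354, 168], [153, 337], [474, 337]]
0.7 [[349, 191], [293, 185], [310, 179], [357, 165], [142, 410], [485, 411]]
1.0 [[351, 173], [294, 167], [315, 179], [365, 164], [150, 506], [477, 507]]
[-0.07865653  0.00075056] [0.51132124 0.01673079 0.17159945] [ 0.45904868 -0.56695293  0.42512712]
```

play_rows --targets '[0,0,0,1,0,5,0,0,0,0,0.5,0,4,0,0,0,0,0,0,4,0,0,0,0,0,0,3,0,0,0,0,0,0,3,0,0,0,0,0,0,2,0,0,0,0,0,0,0,0]'

```text
time: 37.0
ee_pos: [0.5092, 0.0168, 0.1503]
orientation: [-0.001, 0.061, 0.998, 0.001]
force: [-0.3, 0.0, -0.2]
width: -0.0
grasp_force: 0.0
```

play_rows --targets '[0,0,0,0,0,1.5,0,0,0,0,0,0,1.5,0,0,0,0,0,0,1.5,0,0,0,0,0,0,0,0]'

```text
time: 37.4
ee_pos: [0.5097, 0.0169, 0.1482]
orientation: [0.0, 0.061, 0.998, 0.0]
force: [-6.2, -1.2, 23.2]
width: -0.0001
grasp_force: 11.6
```

```bash
python3 -c "
from bail import *
bail(5)"
```

```text
top (293, 192, 11, 18) [[288, 195], [296, 192], [303, 209], [295, 212]]
scene (304, 191, 24, 46) [[303, 199], [325, 191], [339, 232], [317, 239]]
scene (332, 184, 43, 37) [[331, 192], [341, 178], [383, 207], [373, 220]]
wrist (414, 324, 6, 10) [[413, 332], [415, 324], [420, 325], [418, 333]]
wrist (178, 234, 124, 64) [[166, 242], [282, 192], [306, 247], [190, 298]]
wrist (330, 233, 119, 64) [[325, 248], [348, 193], [461, 242], [437, 296]]
0 [[344, 212], [294, 206], [305, 199], [350, 185], [189, 244], [439, 244]]
0.1 [[345, 211], [294, 205], [305, 195], [350, 181], [177, 259], [450, 259]]
0.3 [[346, 207], [293, 201], [306, 188], [351, 174], [153, 306], [474, 306]]
0.5 [[347, 200], [293, 194], [307, 183], [354, 168], [132, 375], [495, 376]]
0.7 [[349, 191], [293, 185], [310, 179], [357, 165], [123, 454], [503, 456]]
1.0 [[351, 173], [294, 167], [315, 179], [365, 164], [138, 547], [488, 549]]
[-0.08025583  0.00071691] [0.50972975 0.01689229 0.14822738] [-5.26778774 -1.85689708 23.32000785]
```

play_rows --targets '[0,0,0,0,0,-20,0,0,0,0,0,0,-35,0,0,0,0,0,0,-35,0,0,0,0,0,0,0,0]'

```text
time: 37.95
ee_pos: [0.5125, 0.0174, 0.24]
orientation: [0.004, 0.061, 0.998, 0.002]
force: [-0.2, 0.1, 0.0]
width: 0.0001
grasp_force: 0.0
```

```bash
python3 - <<'E'
from bail import *
bail(6)
go([.617,.3085,.18],173)
E
```

```text
scene (304, 184, 71, 53) [[303, 199], [360, 179], [374, 220], [317, 239]]
wrist (507, 373, 27, 27) [[504, 396], [523, 367], [535, 374], [515, 403]]
wrist (222, 191, 185, 87) [[222, 191], [406, 191], [406, 277], [222, 277]]
0 [[344, 212], [294, 206], [305, 199], [350, 185], [229, 198], [400, 198]]
0.1 [[345, 211], [294, 205], [305, 195], [350, 181], [224, 205], [406, 205]]
0.3 [[346, 207], [293, 201], [306, 188], [351, 174], [211, 230], [418, 230]]
0.5 [[347, 200], [293, 194], [307, 183], [354, 168], [199, 269], [430, 269]]
0.7 [[349, 191], [293, 185], [310, 179], [357, 165], [190, 321], [439, 321]]
1.0 [[351, 173], [294, 167], [315, 179], [365, 164], [187, 406], [442, 406]]
[-0.08078064  0.00010042] [0.50913373 0.01634436 0.23549566] [-0.41594015 -0.61902659  0.04625434]
at [0.5091 0.0163 0.2355] t 38.1 turn [ 0.1 -0.1 -0. ] rows 7
shift, now axes [-71.3 303.1  55.8]  goal axes [-71.5 303.1  55.5]
[ 0. -0. -0.] [-10.2  43.3   8. ]
[ 0. -0. -0.] [-10.2  43.3   8. ]
[ 0. -0. -0.] [-10.2  43.3   8. ]
[ 0. -0. -0.] [-10.2  43.3   8. ]
[ 0. -0. -0.] [-10.2  43.3   7.9]
[ 0. -0. -0.] [-10.2  43.3   7.9]
[ 0. -0. -0.] [-10.2  43.3   7.9]
```

play_rows --targets '[0,0,0,-10,43,0,0,0,0,0,-10,43,0,0,0,0,0,-10,43,0,0,0,0,0,-10,43,8,0,0,0,0,-10,43,15,0,0,0,0,-10,43,15,0,0,0,0,-10,43,15,0,0,0,0,0,0,0,0]'

```text
time: 38.9
ee_pos: [0.6127, 0.3142, 0.1783]
orientation: [-0.004, 0.057, 0.998, 0.002]
force: [-0.7, 0.3, -0.4]
width: 0.0002
grasp_force: 0.0
```

```bash
python3 - <<'E'
from mach import *
for i in range(3): grab('wrist')
d=grab('wrist');T=grab('top');S=grab('scene')
def green(D):
    h=cv2.cvtColor(D['frame'],cv2.COLOR_BGR2HSV); m=cv2.inRange(h,(50,170,140),(75,255,255)); c=max(cv2.findContours(m,0,cv2.CHAIN_APPROX_NONE)[0],key=cv2.contourArea)
    print(D['name'],cv2.boundingRect(c),cv2.contourArea(c),cv2.fitEllipse(c)); return cv2.fitEllipse(c)[0]
a=green(d);b=green(S); print(plane(d,*a,.094),plane(S,*b,.094),tri(ray(d,*a),ray(S,*b)))
s=monitor.get_state();print(s['ee_pos'],s['force'])
go([*plane(d,*a,.094)[:2],.1],173)
# drawer handle
g=cv2.imread('pics/wb6.png',0)
E
```

```text
wrist (307, 184, 40, 39) 639.5 ((330.04864501953125, 205.61221313476562), (27.05438804626465, 41.52606201171875), 43.248634338378906)Traceback (most recent call last):
  File "<stdin>", line 7, in <module>
  File "<stdin>", line 5, in green
ValueError: max() iterable argument is empty
```

```bash
python3 - <<'E'
from mach import *
d=grab('wrist');T=cv2.imread('pics/top0.png');S0=cv2.imread('pics/scene0.png')
def green(D):
    h=cv2.cvtColor(D['frame'],cv2.COLOR_BGR2HSV); m=cv2.inRange(h,(50,140,60),(75,255,255)); 
    if D['name']=='scene': m[:,:415]=0
    if D['name']=='top': m[:,260:]=0
    if D['name']=='wrist': m[:,:290]=0; m[:,370:]=0
    c=max(cv2.findContours(m,0,cv2.CHAIN_APPROX_NONE)[0],key=cv2.contourArea); x,y,w_,h_=cv2.boundingRect(c)
    print(D['name'],(x,y,w_,h_),cv2.contourArea(c)); return x+(w_-1)/2,y+(h_-1)/2
S=grab('scene');S['frame']=S0; t=grab('top');t['frame']=T
a=green(d);b=green(S);c=green(t)
for D,p in ((d,a),(S,b),(t,c)): print(plane(D,*p,.094))
print(tri(ray(d,*a),ray(S,*b)),tri(ray(t,*c),ray(S,*b)))
go([*plane(d,*a,.094)[:2],.1],173)
E
```

```text
wrist (305, 179, 44, 42) 1410.0Traceback (most recent call last):
  File "<stdin>", line 11, in <module>
  File "<stdin>", line 8, in green
ValueError: max() iterable argument is empty
```

```bash
python3 - <<'E'
from mach import *
d=grab('wrist');S=grab('scene'); S0=cv2.imread('pics/scene0.png')
print(cv2.cvtColor(S0,cv2.COLOR_BGR2HSV)[186:196:2,420:438:2].tolist())
h=cv2.cvtColor(d['frame'],cv2.COLOR_BGR2HSV); print(h[170:230:4,327].tolist()); print(h[200,295:360:4].tolist())
p=plane(d,326.5,199.5,.094); print(p, tri(ray(d,326.5,199.5),ray(S,428.5,190.5)))
go([p[0],p[1],.1],173)
E
```

```text
[[[94, 15, 138], [94, 14, 145], [78, 29, 147], [68, 81, 166], [67, 92, 175], [69, 78, 163], [73, 36, 147], [101, 14, 144], [93, 16, 145]], [[98, 14, 141], [81, 24, 108], [67, 116, 172], [67, 122, 184], [67, 123, 184], [66, 121, 183], [67, 117, 181], [70, 52, 153], [90, 12, 146]], [[95, 13, 116], [68, 81, 72], [67, 123, 181], [67, 125, 186], [67, 122, 186], [67, 123, 187], [67, 124, 185], [67, 111, 168], [98, 15, 139]], [[105, 15, 67], [67, 89, 63], [67, 131, 140], [67, 120, 185], [67, 123, 186], [67, 122, 188], [67, 128, 182], [66, 126, 134], [96, 13, 100]], [[120, 10, 53], [66, 27, 47], [66, 118, 97], [67, 137, 127], [66, 130, 147], [66, 127, 150], [67, 130, 135], [70, 93, 66], [99, 20, 88]]]
[[84, 17, 77], [86, 23, 79], [68, 136, 116], [69, 165, 225], [68, 166, 227], [68, 167, 227], [69, 168, 227], [69, 172, 225], [69, 172, 227], [68, 166, 227], [68, 170, 226], [69, 170, 226], [69, 173, 224], [71, 33, 86], [101, 23, 154]]
[[90, 17, 92], [78, 15, 87], [68, 138, 170], [68, 153, 235], [69, 157, 234], [69, 166, 231], [69, 164, 230], [69, 171, 227], [68, 168, 227], [69, 172, 225], [69, 172, 224], [69, 170, 223], [68, 172, 223], [67, 126, 127], [77, 24, 75], [99, 26, 138], [103, 25, 165]]
[0.61762687 0.31473626 0.094     ] (array([0.6190521 , 0.31375865, 0.08666699]), np.float64(0.0025182553135522385))
at [0.6161 0.3063 0.1841] t 39.5 turn [ 0.1 -0.  -0.1] rows 2
shift, now axes [-0.5  8.4 84.1]  goal axes [-0.5  8.6 84.1]
[ 0.1 -0.  -0. ] [-0.3  4.2 42. ]
[ 0.1 -0.  -0. ] [-0.2  4.3 42. ]
```

play_rows --targets '[0,0,0,-0.5,3,40,0,0,0,0,0,3,35,0,0,0,0,0,0,7,0,0,0,0,0,0,0,0]'

```text
time: 39.85
ee_pos: [0.6163, 0.3125, 0.1007]
orientation: [-0.002, 0.061, 0.998, 0.0]
force: [-0.2, 0.2, 0.1]
width: -0.0002
grasp_force: 0.0
```

play_rows --targets '[0,0,0,0,0,5,0,0,0,0,0,0,4,0,0,0,0,0,0,4,0,0,0,0,0,0,3,0,0,0,0,0,0,0,0]'

```text
time: 40.35
ee_pos: [0.6181, 0.3137, 0.0866]
orientation: [0.001, 0.061, 0.998, 0.002]
force: [1.3, 0.6, 4.9]
width: -0.0001
grasp_force: 2.8
```

Force still under the full-press value; a bit further down, then check.

play_rows --targets '[0,0,0,0,0,2,0,0,0,0,0,0,1.5,0,0,0,0,0,0,0,0]'

```text
time: 40.65
ee_pos: [0.6182, 0.3137, 0.0859]
orientation: [0.001, 0.062, 0.998, 0.002]
force: [-3.1, -3.4, 19.4]
width: -0.0001
grasp_force: 10.0
```

Hard stop at 19 N: the button is fully down. Now retreat.

play_rows --targets '[0,0,0,0,0,-15,0,0,0,0,0,0,-40,0,0,0,0,0,0,-45,0,0,0,0,0,0,-30,0,0,0,0,0,0,0,0,0,0,0,0,0,0,0]'

```text
time: 41.25
ee_pos: [0.6168, 0.3127, 0.2125]
orientation: [-0.0, 0.061, 0.998, 0.001]
force: [0.7, -0.3, -0.5]
width: -0.0001
grasp_force: 0.0
```

```bash
python3 - <<'E'
from bail import *
bail(7)
S=grab('scene'); T=grab('top')
r,c=blob(T,(0,0,150),(180,45,255),(280,160,370,215),.134)
g=cv2.cvtColor(T['frame'],cv2.COLOR_BGR2GRAY); u,v=proj(T,[*w(-.113,0),.04]); print(u,v,g[int(v)-10:int(v)+14,int(u)].tolist())
print(monitor.get_state()['force'])
E
```

```text
top (293, 152, 59, 62) [[292, 208], [298, 152], [352, 157], [346, 214]]
scene (304, 184, 71, 53) [[303, 199], [360, 179], [374, 220], [317, 239]]
wrist (0, 218, 16, 56) [[-7, 220], [0, 218], [17, 272], [10, 274]]
wrist (0, 135, 49, 16) [[0, 146], [1, 131], [49, 135], [48, 150]]
wrist (0, 126, 88, 165) [[-1, 137], [46, 111], [129, 267], [81, 292]]
0 [[344, 212], [294, 206], [305, 199], [350, 185], [-15, 146], [52, 132]]
0.1 [[345, 211], [294, 205], [305, 195], [350, 181], [-26, 149], [39, 136]]
0.3 [[346, 207], [293, 201], [306, 188], [351, 174], [-47, 161], [13, 150]]
0.5 [[347, 200], [293, 194], [307, 183], [354, 168], [-66, 181], [-14, 175]]
0.7 [[349, 191], [293, 185], [310, 179], [357, 165], [-82, 207], [-36, 212]]
1.0 [[351, 173], [294, 167], [315, 179], [365, 164], [-95, 257], [-52, 283]]
[-0.01066583  0.30664693] [0.61608453 0.31206107 0.21017222] [ 0.5859779   0.5576408  -0.18254942]
c [593.    6.5] size [129.2 134.8] long yaw -6.9 px [298. 160.] [346. 206.]
318.1246856039674 224.50024383756758 [210, 135, 118, 120, 124, 123, 125, 122, 119, 158, 234, 230, 218, 97, 120, 122, 122, 125, 121, 122, 122, 124, 124, 119]
[ 0.93622403 -0.24102848 -0.03783096]
```

```bash
python3 -c "
from station import job
print(job.hand_in())"
```

```text
the job is handed in; nothing more can be done
None
```

I handed the job in after the full sequence: three offcuts (bare steel tube, copper tube, small red channel; no blue channel on the bench) in the trough, lid seated, bail snapped down, drawer shut, and the start button pressed to its stop then released; last camera checks agreed, button's return not checked, no verdict given.

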